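# Ratchet the stand's clamp bolt tight with the ring spanner

### The arm

A 7-joint arm with a two-finger parallel gripper is mounted at the origin on the work surface. World frame = base frame: x ahead of the robot, y to its left, z up, the work surface at z = 0. Lengths are in m, angles in rad, forces in N, time in s.
With the tool pointing down it reaches from about 0.375 to 0.925 m from the base axis. Payload 3.1 kg.
Tool frame: the origin (TCP) lies at the centre of the arm's flange, where the gripper is bolted on; the fingertips stand 173 mm ahead of it and the grasp point (between the pads) lies 155 mm ahead of it (hold_point_z is the distance from the TCP to the grasp point, in m); x points along the fingers, z is the direction in which the jaws open and shut, and the axes are right-handed (so a half turn about x gives the same grasp; the last joint's range is limited). The gripper opens to 85 mm and grips with 20 to 120 N. Pads are 22 mm wide; open, the fingers measure 114 mm over their backs; the gripper's body (76 mm by 85 mm) begins 54 mm behind the grasp point. The pads swing forward as they close: fully open they stand 13 mm farther back than shut.
Start: joints at [1.247, 0.383, 0.044, 1.598, -0.018, 1.161, -0.05], TCP at [0.146, -0.634, 0.405] pointing down, gripper open.
Joint ranges: [-2.61, 2.61], [-0.41, 2.15], [-1.48, 1.57], [0, 2.5], [-1.57, 4.71], [0.05, 1.97], [-2.85, 2.85]. Speed limits (rad/s): [2.79, 2.79, 3.14, 3.14, 3.14, 3.14, 3.14].

### API

Orientations are given as a unit quaternion [w, x, y, z].
In Python, from rig import get_obs, get_image, calibration, close_job, hold_point_z gives the robot as it stands.
- The arm moves only by the tool drive_tool, never from a script. Its arguments are lists of equal length, an entry for each row: "delta_pos": the shift along the world's x, y, z in units of 20 cm (1.0 is 20 cm), a list of three; "twist": the turn about the world's z in units of pi rad (1.0 is pi rad); "gripper": the opening, from 0 (shut) to 1 (fully open). A call has 1 to 8 rows; each row shifts and turns the commanded pose from where the row before left it; what a row does not reach is not made up. A row lasts 1/12 s, in which the tool goes at most 41.7 mm and 7.16 degrees, less where a joint would pass 70% of its speed; a pose out of reach is approached as far as the arm can. A call with a number of a shift or a turn outside -1 to 1 is refused whole. A call with a gripper value outside its range is refused whole. The fingers move at their own pace and stop on an object; "newtons" is the grip in N (left out, the last holds). Time passes only in rows, so rows that do not move let the fingers close. It gives the time, the measured TCP pose, the force and the opening at its end, in the units of the state.
- get_obs(): the state, without advancing time (a new reading comes with each control period).
- get_image(name): name is "scene" or "top" or "wrist"; returns the picture (384x512x3 uint8, red, green, blue); there is no depth.
- calibration(name): a dict with "K" (3x3 intrinsics, pixels), "world_from_camera" (4x4, takes a point from camera to world coordinates). Camera axes: x right, y down, z forward; pixel columns grow to the right and rows downward; lengths in m; the calibration is good to about 2 mm. The wrist camera is an equidistant fisheye: a pixel r from the principal point sees the ray r / f radians off the axis. A picture is of the moment at which its call begins: read the wrist's pose just before it. calibration takes no time and is no camera call; for the wrist camera it gives the pose at the moment of the call.
- close_job(): hands the job in, once; it reports no verdict.
The state is a dict: "clock": time; "qpos": joint angles; "qd": joint speeds; "tau": joint torques, N m; "tool_pos": TCP position; "ee_rot": TCP orientation; "contact_force": force on the tool from outside, world axes, zero at the start; "moment": the same for the moment, N m; "gripper_width": finger opening in m.
Only numpy, scipy, OpenCV 4.12 (cv2) and the standard library are available. Lean on these libraries where they do the work, as an engineer would, in place of code of your own. Each camera call takes 0.05 s, during which the arm holds its last target. There are 200 camera calls.

### The job

Take the double-ended ring spanner, fit its larger ring fully over the hex bolt in the foot of the nailer stand, and tighten the bolt clockwise (seen from above) until it pulls up firm but is not over-tightened; the two cheeks block a full turn, so make short swings, lifting the ring off and setting it back on between them. Turn the bolt with the spanner only and do not force the spanner against the cheeks. Then lay it flat on the bench clear of the stand, leaving the other things where they are.

Things in the scene. Friction and masses are not known exactly. Their poses are not given: they have to be found in the camera images.
- stand: Dark steel nail-gun stand, fixed. Origin on the bolt axis at bench height, z up. Foot plate 12 mm thick, x -50 to +95, y +-65 mm. Column from x = +37 mm; the nail gun on it reaches up to z = 211, y +-100 mm and x = +220 mm. Its -x side is open for the spanner handle.
- bolt_head (a point): Steel hex bolt head in the foot; the point is on its axis 24 mm above the bench. 27 mm across flats from z = 16 to 27 mm, then a 24 mm hex lead-in to 31 mm; the fitted ring rests on its 44 mm flange, top at z = 16 mm. z up; x (turns with the head) is square to a flat.
- bolt (a joint): Turn of the bolt's shank and flange, rad; grows clockwise from above (tightening). Starts at 0.4 to 0.85; turns both ways against a drag of 0.2 N m; stops dead on its seat at 2.40. After that more turning only winds up the head (twist), which is how tightness is felt.
- spanner_mid (a point): Middle of the handle bar of the loose steel double-ended ring spanner (about 400 g, 210 mm long), half-way up the bar, 27 mm above the bench as it lies. x along the handle to the larger ring, z up. Bar 10 mm wide, 14 mm tall, straight 50 mm either way, then cranked down to both rings, whose axes are 85 mm from the middle and bottoms 27 mm below it.
- big_ring (a point): Centre of the larger ring, 85 mm from the handle's middle and 19 mm below it; at bolt_head when fully fitted. Rings are 16 mm tall, open through, with hexagon holes, two flats square to the handle: 28.5 mm across flats, 40.5 outside (the other 20.5 mm, too small for the bolt). On the bolt: six positions 60 degrees apart, about 6 degrees of play either way.
- tumbler: Bystander: dark steel drinking tumbler with black lid, 79 mm across, 137 mm tall, standing. Origin under its centre.
- oil_bottle: Bystander: white oil bottle, 54 mm across, 130 mm tall, standing. Origin under its centre.
- screwdriver: Bystander: screwdriver lying on the bench. Origin under its middle.
- cheeks: The two upright cheeks on the stand's foot, same frame as stand: 8 mm thick, tops at z = 58 mm, from 30 to 58 mm from the bolt axis, in directions 65 degrees either side of the stand's -x. With the spanner on the bolt they let its handle swing about 48 degrees either side of -x.
- twist (a joint): Springy wind-up of the bolt head against its shank, rad, positive clockwise: torque on the head at 8 N m per rad (0.025 while turning against the drag). With the bolt on its seat it is firm from 0.06 (0.5 N m, 6 N square to the handle at its middle), over-tightened past 0.14 (1.1 N m, 13 N at mid handle). Falls back to about 0 when let go.
Things that resemble listed ones, but are neither listed nor needed, are in the scene too. Of the things shaped like the part that bears spanner_mid, the bare steel one is meant.

How it is judged:
By the outcome, as a careful person would: the job done as asked, in the order asked, and still so for the second after the job is handed in, with the robot touching nothing.
It also fails if it takes over 72 s, if anything falls off the work surface, if the arm or the gripper's body presses on something with over 40 N, if the wrist force passes 120 N, or if a joint passes its speed limit or range.

## Working session

There is one attempt and no reset: what is moved stays moved. The work goes in short steps, Python scripts to look and compute and a tool call to move; the robot and the scene stay as the last step left them, time stands still between calls to the robot, and variables do not carry over. Pictures are saved under pics/ and viewed, about 8 in all and at most 12, crops included, and the job is handed in when it is done.

Besides the shell and the picture viewer there is one more tool, called as name(argument=value, ...) on one line, values as JSON. drive_tool: Moves the arm, as the interface text tells. Shifts and turns lie within -1 to 1; 1 stands for 20 cm of shift or pi rad of turn. Its arguments: {"type":"object","properties":{"delta_pos":{"type":"array"},"twist":{"type":"array"},"gripper":{"type":"array"},"newtons":{"type":"number"}},"required":["delta_pos","twist","gripper"]}

```bash
ls; mkdir -p pics; python3 - <<'E'
from rig import *
import cv2, numpy as np
np.set_printoptions(precision=4,suppress=True)
print(get_obs())
for n in ("scene","top","wrist"):
    c=calibration(n);print(n,c["K"].tolist(),c["world_from_camera"])
a=get_image("scene");b=get_image("top");w=get_image("wrist")
for n,i in zip("stw",(a,b,w)): cv2.imwrite(f"pics/{n}0.png",i[:,:,::-1])
E
```

```text
pics
{'clock': 0.0, 'qpos': array([ 1.2472,  0.3839,  0.0438,  1.5996, -0.0179,  1.1612, -0.0499]), 'qd': array([ 0.0007,  0.0011, -0.0001,  0.0008, -0.0006,  0.0004, -0.002 ]), 'tau': array([  0.0001, -43.3455,   1.0246, -24.9509,   0.0107,   0.0113,
        -0.    ]), 'tool_pos': array([ 0.1454, -0.633 ,  0.4032]), 'ee_rot': array([ 0.5524,  0.441 ,  0.5539, -0.4399]), 'contact_force': array([ 0.6921,  0.7417, -0.1317]), 'moment': array([-0.003 ,  0.0281, -0.0652]), 'gripper_width': 0.08542253922420534}
scene [[467.8851115783477, 0.0, 251.2510339586485], [0.0, 467.8851115783477, 190.5902453152413], [0.0, 0.0, 1.0]] [[ 0.0479  0.572  -0.8188  1.6659]
 [ 0.9988 -0.037   0.0326 -0.0974]
 [-0.0116 -0.8194 -0.5731  0.8313]
 [ 0.      0.      0.      1.    ]]
top [[356.44708031310415, 0.0, 251.8561723735795], [0.0, 356.44708031310415, 193.62760366475968], [0.0, 0.0, 1.0]] [[ 0.0133 -0.9891  0.1466  0.3796]
 [-0.9997 -0.016  -0.0174 -0.0489]
 [ 0.0195 -0.1464 -0.989   1.0255]
 [ 0.      0.      0.      1.    ]]
wrist [[297.3186396354542, 0.0, 257.8949090946551], [0.0, 297.3186396354542, 190.1805624130585], [0.0, 0.0, 1.0]] [[ 0.2245 -0.9345 -0.2762  0.2155]
 [-0.9745 -0.2164 -0.06   -0.6162]
 [-0.0037  0.2826 -0.9592  0.3721]
 [ 0.      0.      0.      1.    ]]
```

```bash
python3 - <<'E'
import cv2, numpy as np
s=[cv2.imread(f"pics/{n}0.png") for n in "st"]
cv2.imwrite("pics/top_big.png",cv2.resize(s[1],(800,600),interpolation=cv2.INTER_CUBIC))
cv2.imwrite("pics/sc_big.png",cv2.resize(s[0],(800,600),interpolation=cv2.INTER_CUBIC))
E
```

```text
(no output)
```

View pics/top_big.png

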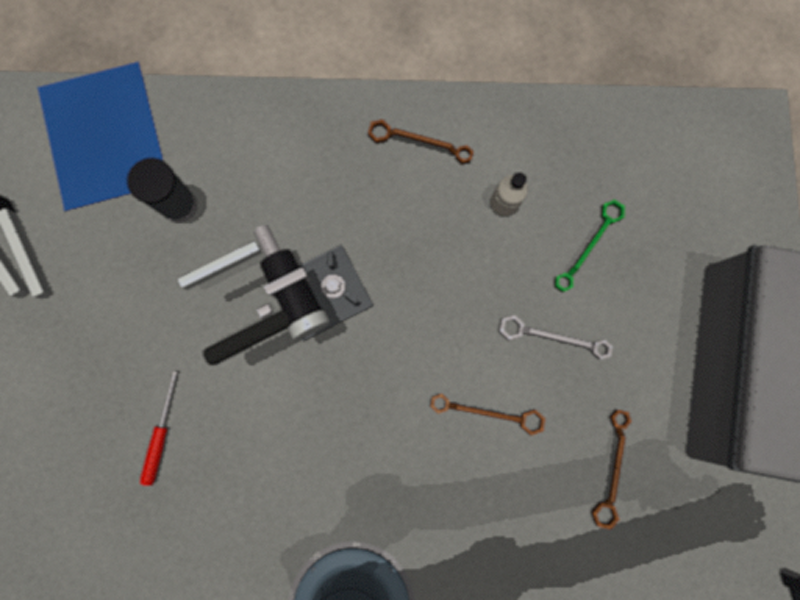

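View pics/sc_big.png

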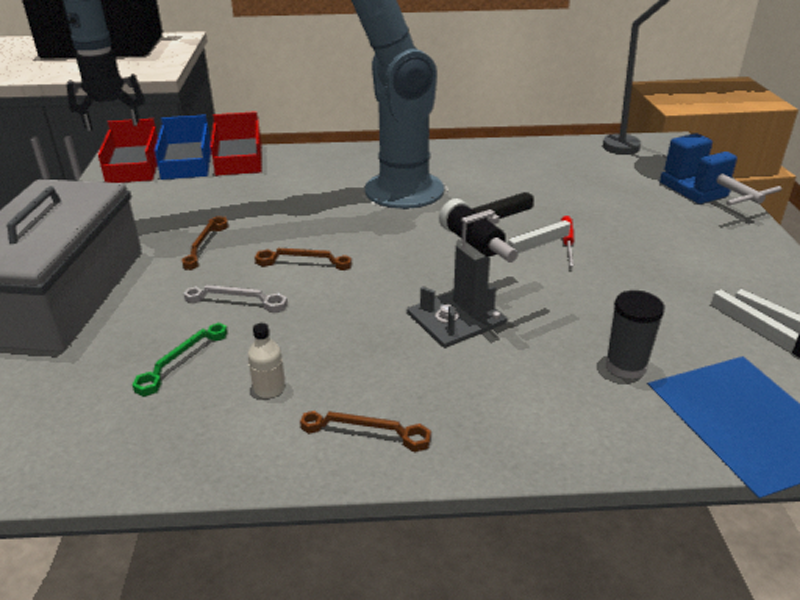

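Top view (800×600 scaling) shows the bare steel spanner with its larger ring at (512,327) and small ring at (602,350), and the bolt at (333,287) with the foot's open edge facing right/up. The scene view shows the same spanner at (192,295)–(275,301) and the bolt at (446,313). Next I measure.

```bash
cat > h.py <<'E'
import numpy as np, cv2
from rig import *
np.set_printoptions(precision=4,suppress=True)
def ray(n,u,v,c=None):
    c=c or calibration(n);K=c["K"];T=np.array(c["world_from_camera"])
    x=(u-K[0][2])/K[0][0];y=(v-K[1][2])/K[1][1]
    if n=="wrist":
        r=np.hypot(x,y);s=np.sin(r)/max(r,1e-9);d=np.array([x*s,y*s,np.cos(r)])
    else: d=np.array([x,y,1.])
    d=T[:3,:3]@d;return T[:3,3],d/np.linalg.norm(d)
def plane(n,u,v,z,c=None):
    o,d=ray(n,u,v,c);return o+d*(z-o[2])/d[2]
def tri(rays):
    A=sum(np.eye(3)-np.outer(d,d) for o,d in rays);b=sum((np.eye(3)-np.outer(d,d))@o for o,d in rays)
    p=np.linalg.solve(A,b);return p,[np.linalg.norm(np.cross(p-o,d)) for o,d in rays]
E
python3 - <<'E'
from h import *
def blobs(n,f,box,thr):
    im=cv2.imread(f);hsv=cv2.cvtColor(im,cv2.COLOR_BGR2HSV)
    m=((hsv[...,2]>thr)&(hsv[...,1]<40)).astype(np.uint8)
    M=np.zeros_like(m);x0,y0,x1,y1=box;M[y0:y1,x0:x1]=m[y0:y1,x0:x1]
    cs,h=cv2.findContours(M,cv2.RETR_CCOMP,cv2.CHAIN_APPROX_NONE)
    for c,hh in zip(cs,h[0]):
        if len(c)>4:
            mo=c[:,0].mean(0);print(n,"hole" if hh[3]>=0 else "outer",len(c),mo,cv2.boundingRect(c))
for t in (150,):
    blobs("top","pics/t0.png",(310,195,400,235),t)
    blobs("scene","pics/s0.png",(110,178,190,202),t)
    blobs("top bolt","pics/t0.png",(200,170,228,195),t)
    blobs("sc bolt","pics/s0.png",(270,190,300,210),t)
cv2.imwrite("pics/crops.png",np.vstack([cv2.resize(cv2.imread(f)[y:y+60,x:x+80],(720,280) if 0 else (400,300),interpolation=cv2.INTER_NEAREST) for f,x,y in(("pics/t0.png",190,150),("pics/s0.png",255,165))]))
B=tri([ray("top",333*.64,287*.64),ray("scene",446*.64,313*.64)]);print(B)
print(tri([ray("top",512*.64,327*.64),ray("scene",275*.64,301*.64)]),tri([ray("top",602*.64,350*.64),ray("scene",192*.64,295*.64)]))
E
```

```text
top outer 17 [387.8824 226.9412] (384, 224, 7, 5)
top outer 8 [381.25 224.  ] (381, 222, 2, 5)
top outer 20 [386.45 219.4 ] (382, 218, 10, 5)
top outer 76 [358.5    215.8158] (340, 211, 38, 11)
top outer 68 [327.0441 208.8824] (321, 202, 14, 15)
scene outer 31 [175.7419 191.129 ] (169, 187, 15, 9)
scene hole 26 [175.5    191.2692] (170, 188, 12, 8)
scene outer 36 [122.9167 185.8333] (117, 183, 13, 7)
scene outer 73 [148.2466 184.2466] (130, 182, 37, 5)
scene outer 5 [172.2 180.2] (171, 180, 3, 2)
scene outer 20 [185.25 180.2 ] (181, 178, 9, 5)
top bolt outer 61 [213.9836 183.1148] (206, 176, 14, 14)
sc bolt outer 34 [282.6765 199.8235] (279, 195, 9, 11)
(array([0.5566, 0.0461, 0.0152]), [np.float64(0.0011932434394994486), np.float64(0.001193243439499448)])
(array([ 0.4882, -0.2829,  0.0102]), [np.float64(0.0023191054091617606), np.float64(0.0023191054091617745)]) (array([ 0.4487, -0.4508,  0.0047]), [np.float64(0.0014501657100829926), np.float64(0.0014501657100830412)])
```

The ring spacing comes out at 172 mm, against 170 expected. Next I move to a hover that sees both bolt and spanner with the wrist camera.

drive_tool(delta_pos=[[0.08,0.17,-0.01],[0.115,0.16,-0.013],[0.115,0.16,-0.013],[0.115,0.16,-0.013],[0.115,0.16,-0.013],[0.115,0.16,-0.013],[0.115,0.16,-0.013],[0.115,0.16,-0.013]], twist=[0,0,0,0,0,0,0,0], gripper=[1,1,1,1,1,1,1,1])

```text
clock: 0.82
tool_pos: [0.3231, -0.3736, 0.3842]
ee_rot: [0.553, 0.44, 0.553, -0.441]
contact_force: [1.2, -0.6, -0.4]
gripper_width: 0.0853
```

drive_tool(delta_pos=[[0.115,0.16,-0.013],[0.115,0.16,-0.013],[0.115,0.16,-0.013],[0.115,0.16,-0.013],[0.115,0.16,-0.013],[0.115,0.16,-0.013],[0.115,0.16,-0.013],[0,0,0]], twist=[0,0,0,0,0,0,0,0], gripper=[1,1,1,1,1,1,1,1])

```text
clock: 1.48
tool_pos: [0.4875, -0.1425, 0.3664]
ee_rot: [0.556, 0.439, 0.556, -0.434]
contact_force: [-0.5, 1.1, 0.9]
gripper_width: 0.0855
```

```bash
python3 - <<'E'
from h import *
import pickle
print(get_obs()["tool_pos"],get_obs()["clock"])
c=calibration("wrist");w=get_image("wrist");pickle.dump(c,open("c1.pkl","wb"))
cv2.imwrite("pics/w1.png",w[:,:,::-1]);cv2.imwrite("pics/w1b.png",cv2.resize(w[:,:,::-1],(800,600),interpolation=cv2.INTER_CUBIC))
E
```

```text
[ 0.4875 -0.1425  0.3664] 1.4833
```

View pics/w1b.png

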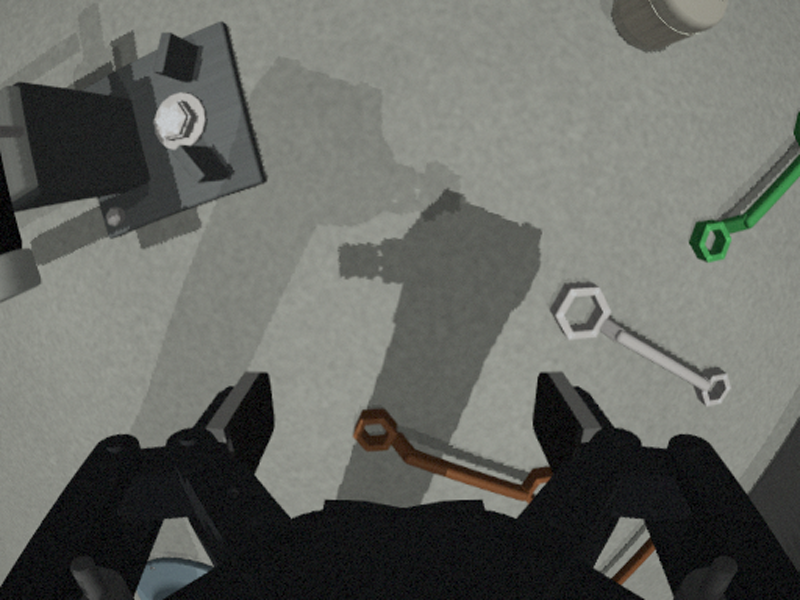

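Wrist view shows the bolt on its flange at (180,120) between the cheeks, the open plate edge on the right, and the steel spanner with its big ring at (581,311) and small ring at (714,387). I'll extract shapes and check them on an enlarged crop.

```bash
python3 - <<'E'
from h import *
im=cv2.imread("pics/w1.png")
a=cv2.resize(im[50:104,88:142],(594,594)[:2],interpolation=cv2.INTER_CUBIC)[:, :594]
a=cv2.resize(im[52:102,90:140],(400,400),interpolation=cv2.INTER_CUBIC)
b=cv2.resize(im[174:224,347:397],(400,400),interpolation=cv2.INTER_CUBIC)
cv2.imwrite("pics/w1c.png",np.hstack([a,b]))
# plate edges: dark region outline corners
import pickle;c=pickle.load(open("c1.pkl","rb"))
s=.64
for n,u,v,z in(("bolt",178,119,.031),("flange",180,120,.016),("platecorner1",224,22,.012),("platecorner2",266,181,.012),("big",581,311,.016),("small",714,387,.016)):
    print(n,plane("wrist",u*s,v*s,z,c))
hsv=cv2.cvtColor(im,cv2.COLOR_BGR2HSV);m=((hsv[...,2]>135)&(hsv[...,1]<30)).astype(np.uint8)
for nm,(x0,y0,x1,y1) in {"bolt":(90,52,140,102),"sp":(340,170,480,270)}.items():
    M=np.zeros_like(m);M[y0:y1,x0:x1]=m[y0:y1,x0:x1]
    cs,h=cv2.findContours(M,cv2.RETR_CCOMP,cv2.CHAIN_APPROX_NONE)
    for k,hh in zip(cs,h[0]):
        if len(k)>15: print(nm,"hole" if hh[3]>=0 else "outer",len(k),cv2.boundingRect(k),cv2.minEnclosingCircle(k))
E
```

```text
bolt [0.5598 0.0394 0.031 ]
flange [0.5594 0.0456 0.016 ]
platecorner1 [0.6375 0.0308 0.012 ]
platecorner2 [ 0.5264 -0.0302  0.012 ]
big [ 0.4891 -0.2787  0.016 ]
small [ 0.4523 -0.4425  0.016 ]
bolt outer 20 (117, 68, 5, 11) ((118.0, 73.0), 5.099119663238525)
bolt outer 95 (99, 59, 32, 37) ((114.29310607910156, 77.12068939208984), 18.38760757446289)
bolt hole 24 (105, 87, 13, 4) ((111.0, 88.0), 6.000100135803223)
bolt hole 58 (113, 63, 15, 26) ((118.0, 75.5), 12.659089088439941)
sp outer 492 (340, 170, 140, 100) ((411.5072021484375, 219.5), 83.69912719726562)
sp hole 34 (442, 245, 11, 16) ((447.0, 252.5), 8.500100135803223)
sp hole 38 (452, 242, 14, 15) ((458.0, 249.0), 8.062357902526855)
sp hole 212 (383, 200, 83, 45) ((424.0, 224.5), 43.16547775268555)
sp hole 72 (363, 188, 24, 25) ((373.0, 200.0), 13.89254379272461)
sp hole 111 (349, 177, 35, 39) ((368.0, 196.0), 20.24855613708496)
```

View pics/w1c.png

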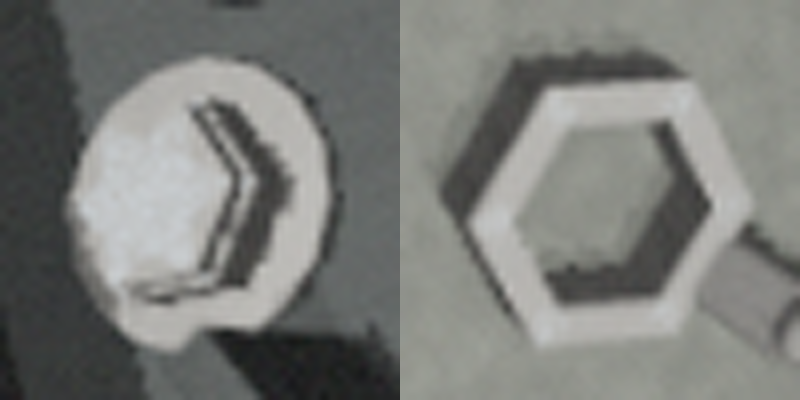

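```bash
python3 - <<'E'
from h import *
import pickle;c=pickle.load(open("c1.pkl","rb"))
P=lambda x,y,x0,y0,z:plane("wrist",(x+.5)/8-.5+x0,(y+.5)/8-.5+y0,z,c)
def rep(n,p):
    p=np.array(p)[:,:2];d=np.diff(p,axis=0);print(n,"len",np.hypot(*d.T)*1e3,"edge ang",np.degrees(np.arctan2(d[:,1],d[:,0])),"ctr",p.mean(0))
rep("lead",[P(x,y,90,52,.031) for x,y in((195,105),(237,178),(205,270),(120,290))])
rep("head27",[P(x,y,90,52,.027) for x,y in((212,101),(257,180),(222,288),(140,302))])
R=[(148,85),(290,80),(350,200),(280,330),(140,348),(70,215),(148,85)]
r=[P(x,y,347,174,.016) for x,y in R];rep("ring",r);print("ring ctr",np.mean(r[:6],0))
# flange: ellipse pts
f=np.array([P(x,y,90,52,.016)[:2] for x,y in((210,57),(270,78),(320,135),(332,200),(310,270),(262,330),(120,85),(85,140),(72,205),(110,300))])
A=np.c_[2*f,np.ones(len(f))];s=np.linalg.lstsq(A,(f**2).sum(1),rcond=None)[0];print("flange",s[:2],np.sqrt(s[2]+s[0]**2+s[1]**2))
# two-view
wr=lambda x,y,x0,y0:ray("wrist",x/8+x0-.44,y/8+y0-.44,c)
print(tri([wr(213,210,347,174),ray("top",327.3,209.3),ray("scene",175.7,191.2)]))
print(tri([ray("wrist",714*.64,387*.64,c),ray("top",385.5,223.8),ray("scene",122.9,185.9)]))
print("bolt flange",tri([wr(203,197,90,52),ray("top",213,183),ray("scene",446*.64,313*.64)]))
hb=[plane("wrist",u*.64,v*.64,.034,c) for u,v in((608,327),(714,387))];print(hb)
E
```

```text
lead len [12.9722 13.3708 13.9084] edge ang [-135.4661  170.7433  109.0736] ctr [0.5577 0.0399]
head27 len [14.1078 15.75   13.4279] edge ang [-135.7905  172.2146  106.1366] ctr [0.5572 0.0389]
ring len [22.9099 22.4697 22.6339 23.2145 25.1451 22.2885] edge ang [ -73.9455 -132.2802  170.2218  109.7756   46.5523  -13.7665] ctr [ 0.4907 -0.2787]
ring ctr [ 0.4885 -0.2812  0.016 ]
flange [0.5594 0.047 ] 0.021709816492446948
(array([ 0.4879, -0.2818,  0.0148]), [np.float64(0.0005859242698940937), np.float64(0.0012349851009801536), np.float64(0.0008360318431143236)])
(array([ 0.4494, -0.4478,  0.0137]), [np.float64(0.002707028857148022), np.float64(0.0016976475141134094), np.float64(0.0015545790399762146)])
bolt flange (array([0.5591, 0.046 , 0.0167]), [np.float64(0.0009796521309509403), np.float64(0.001159884506783992), np.float64(0.0010757132586554886)])
[array([ 0.4864, -0.296 ,  0.034 ]), array([ 0.4583, -0.4246,  0.034 ])]
```

Measurements agree: bolt axis (0.559,0.0466), flange radius 21.7 mm. Big ring centre is (0.4883,-0.2813) with its top near z=15, handle yaw 77°, hex phase handle≡77.8° mod 60, stand x yaw 118.8°. The grasp is mid-handle at (0.469,-0.364) with the camera trailing.

drive_tool(delta_pos=[[-0.006,-0.069,-0.036],[-0.006,-0.069,-0.036],[-0.006,-0.069,-0.036],[-0.006,-0.069,-0.036],[-0.006,-0.069,-0.036],[-0.006,-0.069,-0.036],[-0.006,-0.069,-0.036],[-0.006,-0.069,-0.036]], twist=[-0.0395,-0.0395,-0.0395,-0.0395,-0.0395,-0.0395,-0.0395,-0.0395], gripper=[1,1,1,1,1,1,1,1])

```text
clock: 2.2
tool_pos: [0.4727, -0.2639, 0.3081]
ee_rot: [-0.274, -0.651, -0.274, 0.652]
contact_force: [0.0, -0.0, 0.5]
gripper_width: 0.0857
```

drive_tool(delta_pos=[[-0.006,-0.069,-0.036],[-0.006,-0.069,-0.036],[-0.006,-0.069,-0.036],[-0.006,-0.069,-0.036],[-0.006,-0.069,-0.036],[-0.006,-0.069,-0.036],[-0.006,-0.069,-0.036],[-0.006,-0.069,-0.036]], twist=[-0.0395,-0.0395,-0.0395,-0.0395,-0.0395,-0.0395,-0.0395,-0.0395], gripper=[0.7,0.7,0.7,0.7,0.7,0.7,0.7,0.7])

```text
clock: 2.87
tool_pos: [0.4629, -0.3741, 0.2505]
ee_rot: [0.069, -0.703, 0.07, 0.704]
contact_force: [0.1, -0.4, 0.9]
gripper_width: 0.06
```

drive_tool(delta_pos=[[0,0,0],[0,0,0]], twist=[-0.016,0], gripper=[0.7,0.7])

```text
clock: 3.03
tool_pos: [0.4623, -0.3744, 0.2502]
ee_rot: [0.086, -0.701, 0.086, 0.703]
contact_force: [0.5, 0.2, 0.5]
gripper_width: 0.0597
```

```bash
cat > st.py <<'E'
from h import *
from scipy.spatial.transform import Rotation as R
o=get_obs();w,x,y,z=o["ee_rot"];M=R.from_quat([x,y,z,w]).as_matrix()
p=o["tool_pos"]+M[:,0]*hold_point_z if not callable(hold_point_z) else o["tool_pos"]+M[:,0]*hold_point_z()
print("t",o["clock"],"tcp",o["tool_pos"],"grasp",p,"toolx",M[:,0],"h",np.degrees(np.arctan2(M[1,2],M[0,2]))-90+360,"q",o["qpos"],"qd",abs(o["qd"]).max())
print("F",o["contact_force"],"M",o["moment"],"w",o["gripper_width"])
E
python3 st.py; python3 - <<'E'
from h import *
import pickle
c=calibration("wrist");w=get_image("wrist");pickle.dump(c,open("c2.pkl","wb"))
cv2.imwrite("pics/w2.png",w[:,:,::-1]);cv2.imwrite("pics/w2b.png",cv2.resize(w[:,:,::-1],(800,600),interpolation=cv2.INTER_CUBIC))
E
```

```text
t 3.0333 tcp [ 0.4623 -0.3744  0.2502] grasp [ 0.4619 -0.3745  0.0955] toolx [-0.0026 -0.0004 -1.    ] h 436.02746603009496 q [ 0.5579  0.4606  0.0645  1.8493 -0.0362  0.8347 -2.7453] qd 0.0633833872808197
F [0.5036 0.2225 0.5368] M [ 0.0318 -0.0026  0.026 ] w 0.059732956873056596
```

View pics/w2b.png

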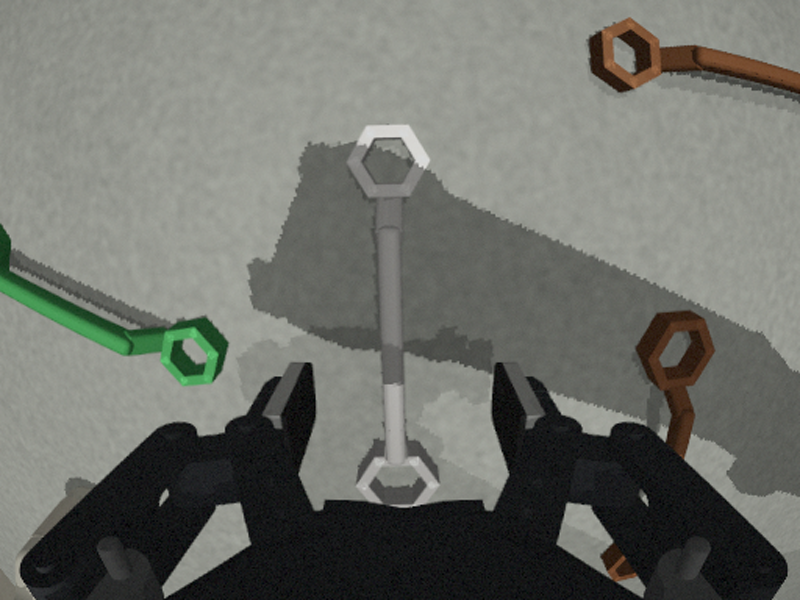

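The picture shows the steel spanner between the open jaws, big ring at (388,160), small at (398,478). But q7 is −2.75, near its limit, so this grasp would run out of range on the bolt. I need the half-turn grasp, and must check how far the camera would come to the gun.

```bash
python3 - <<'E'
from h import *
import pickle;c=pickle.load(open("c2.pkl","rb"));s=.64
pt=lambda u,v,z:plane("wrist",(u+.5)*s-.5,(v+.5)*s-.5,z,c)
big=np.mean([pt(u,v,.016) for u,v in((362,125),(411,125),(430,160),(410,196),(367,198),(347,160))],0)
sm=np.mean([pt(u,v,.016) for u,v in((376,458),(421,457),(440,482),(358,484))],0)
bar=[pt(u,v,.034) for u,v in((388,235),(395,450))]
print(big,sm,bar,np.degrees(np.arctan2(*(big-sm)[[1,0]])),np.degrees(np.arctan2(*(bar[0]-bar[1])[[1,0]])))
B=np.array([.5592,.0466]);a=np.radians(118.8)
for n,u,v in(("neck",272,252),("front",300,262),("front2",318,310),("cap",328,320),("cap2",290,335),("nose",262,228),("handle end",205,355),("white",182,284)):
  for z in(.13,.2):
    d=plane("top",(u+.5)*s-.5,(v+.5)*s-.5,z)[:2]-B;print(n,z,"stand x %.3f y %.3f"%(d@[np.cos(a),np.sin(a)],d@[-np.sin(a),np.cos(a)]))
print(calibration("wrist")["world_from_camera"][:3,3]-get_obs()["tool_pos"])
E
```

```text
[ 0.4505 -0.4466  0.016 ] [ 0.4848 -0.291   0.016 ] [array([ 0.4573, -0.4173,  0.034 ]), array([ 0.4798, -0.3174,  0.034 ])] -102.42578820923727 -102.72389175640363
neck 0.13 stand x 0.062 y -0.073
neck 0.2 stand x 0.057 y -0.052
front 0.13 stand x 0.029 y -0.037
front 0.2 stand x 0.027 y -0.018
front2 0.13 stand x 0.039 y 0.048
front2 0.2 stand x 0.036 y 0.060
cap 0.13 stand x 0.032 y 0.070
cap 0.2 stand x 0.030 y 0.080
cap2 0.13 stand x 0.097 y 0.063
cap2 0.2 stand x 0.090 y 0.074
nose 0.13 stand x 0.059 y -0.117
nose 0.2 stand x 0.054 y -0.092
handle end 0.13 stand x 0.230 y 0.028
handle end 0.2 stand x 0.213 y 0.042
white 0.13 stand x 0.214 y -0.093
white 0.2 stand x 0.198 y -0.070
[-0.017  -0.069  -0.0311]
```

The wrist view reconfirms mid (0.4692,-0.3637) and yaw 77.2°. The upper ring in that picture is actually the small one. The gun front is at stand x≈+27 mm or more and the forward camera would stay about 13 mm short of the bolt axis, so the half-turn grasp is safe.

drive_tool(delta_pos=[[0.018,0.026,0],[0.018,0.026,0],[0,0,0],[0,0,0],[0,0,0],[0,0,0],[0,0,0],[0,0,0]], twist=[0.0396,0.0396,0.0396,0.0396,0.0396,0.0396,0.0396,0.0396], gripper=[0.7,0.7,0.7,0.7,0.7,0.7,0.7,0.7])

```text
clock: 3.75
tool_pos: [0.4714, -0.3617, 0.2515]
ee_rot: [0.264, 0.656, 0.264, -0.656]
contact_force: [0.0, -0.4, 0.7]
gripper_width: 0.0598
```

drive_tool(delta_pos=[[0,0,0],[0,0,0],[0,0,0],[0,0,0],[0,0,0],[0,0,0],[0,0,0],[0,0,0]], twist=[0.0396,0.0396,0.0396,0.0396,0.0396,0.0396,0.0396,0.0396], gripper=[0.7,0.7,0.7,0.7,0.7,0.7,0.7,0.7])

```text
clock: 4.42
tool_pos: [0.4713, -0.3618, 0.2515]
ee_rot: [0.545, 0.451, 0.545, -0.451]
contact_force: [-1.1, 0.4, -0.7]
gripper_width: 0.0598
```

drive_tool(delta_pos=[[0,0,0],[0,0,0],[0,0,0],[0,0,0],[0,0,0],[0,0,0],[0,0,0],[0,0,0]], twist=[0.0396,0.0396,0.0396,0.0396,0.0396,0.0396,0.0396,0.0396], gripper=[0.7,0.7,0.7,0.7,0.7,0.7,0.7,0.7])

```text
clock: 5.08
tool_pos: [0.4712, -0.3619, 0.2514]
ee_rot: [0.694, 0.136, 0.694, -0.136]
contact_force: [0.1, -1.2, -0.4]
gripper_width: 0.06
```

drive_tool(delta_pos=[[0,0,0],[0,0,0],[0,0,0]], twist=[0.0396,0.016,0], gripper=[0.7,0.7,0.7])

```text
clock: 5.33
tool_pos: [0.4712, -0.362, 0.2513]
ee_rot: [0.703, 0.077, 0.703, -0.077]
contact_force: [-0.4, -0.3, 0.9]
gripper_width: 0.0599
```

```bash
python3 st.py
```

```text
t 5.3333 tcp [ 0.4712 -0.362   0.2513] grasp [ 0.4712 -0.362   0.0966] toolx [ 0.     -0.0001 -1.    ] h 257.4956772896561 q [ 1.0723  0.5368 -0.6037  1.824   0.3803  0.8983  0.075 ] qd 0.07177698361128618
F [-0.399  -0.3284  0.8953] M [0.0085 0.0288 0.0399] w 0.05990055010967151
```

drive_tool(delta_pos=[[-0.01,-0.01,-0.1],[0,0,-0.1],[0,0,-0.1],[0,0,-0.045],[0,0,0]], twist=[0,0,0,0,0], gripper=[0.6,0.5,0.5,0.5,0.5])

```text
clock: 5.75
tool_pos: [0.4681, -0.3631, 0.1798]
ee_rot: [0.701, 0.079, 0.704, -0.077]
contact_force: [-0.9, 0.4, -0.4]
gripper_width: 0.0423
```

drive_tool(delta_pos=[[0,0,0],[0,0,0],[0,0,0],[0,0,0],[0,0,0],[0,0,0]], twist=[0,0,0,0,0,0], gripper=[0,0,0,0,0,0], newtons=90)

```text
clock: 6.25
tool_pos: [0.4701, -0.3642, 0.1837]
ee_rot: [0.703, 0.077, 0.702, -0.078]
contact_force: [-2.7, 1.0, 6.0]
gripper_width: 0.0084
```

```bash
python3 st.py
```

```text
t 6.25 tcp [ 0.4701 -0.3642  0.1837] grasp [ 0.4703 -0.3644  0.029 ] toolx [ 0.0012 -0.0014 -1.    ] h 257.36735194665 q [ 1.032   0.6336 -0.5498  1.8445  0.4522  0.7886  0.0235] qd 0.0024227538369501625
F [-2.671   0.9613  5.9858] M [ 0.2067  0.35   -0.028 ] w 0.008390037460664997
```

drive_tool(delta_pos=[[0,0,0.08],[0,0,0.14],[0.02,0.05,0.1],[0.074,0.172,0.015],[0.074,0.172,0],[0.074,0.172,0],[0.074,0.172,0],[0.074,0.172,0]], twist=[0,0,0,0.034,0.034,0.034,0.034,0.034], gripper=[0,0,0,0,0,0,0,0])

```text
clock: 6.92
tool_pos: [0.5469, -0.1805, 0.2482]
ee_rot: [0.698, -0.112, 0.699, 0.112]
contact_force: [-0.0, -0.4, -5.5]
gripper_width: 0.0082
```

drive_tool(delta_pos=[[0.074,0.172,0],[0.074,0.172,0],[0.074,0.172,0],[0.074,0.172,0],[0.074,0.172,0],[0,0,0],[0,0,0]], twist=[0.034,0.034,0.034,0.034,0.03,0,0], gripper=[0,0,0,0,0,0,0])

```text
clock: 7.5
tool_pos: [0.6212, -0.0049, 0.2486]
ee_rot: [0.646, -0.288, 0.645, 0.29]
contact_force: [-0.0, -0.9, -4.7]
gripper_width: 0.0081
```

```bash
python3 st.py; python3 - <<'E'
from h import *
import pickle
c=calibration("wrist");w=get_image("wrist");pickle.dump(c,open("c3.pkl","wb"));print(c["world_from_camera"][:3,3])
cv2.imwrite("pics/w3.png",w[:,:,::-1]);cv2.imwrite("pics/w3b.png",cv2.resize(w[:,:,::-1],(800,600),interpolation=cv2.INTER_CUBIC))
E
```

```text
t 7.5 tcp [ 0.6212 -0.0049  0.2486] grasp [ 0.6212 -0.0043  0.0939] toolx [-0.0003  0.0039 -1.    ] h 318.28136724626864 q [ 0.5932  0.6792 -0.8573  1.7485  0.5965  0.9962  0.3502] qd 0.07622826150391974
F [-0.0211 -0.9375 -4.6647] M [-0.0718 -0.0186  0.0329] w 0.008141431075109036
[0.5678 0.0437 0.2177]
```

View pics/w3b.png

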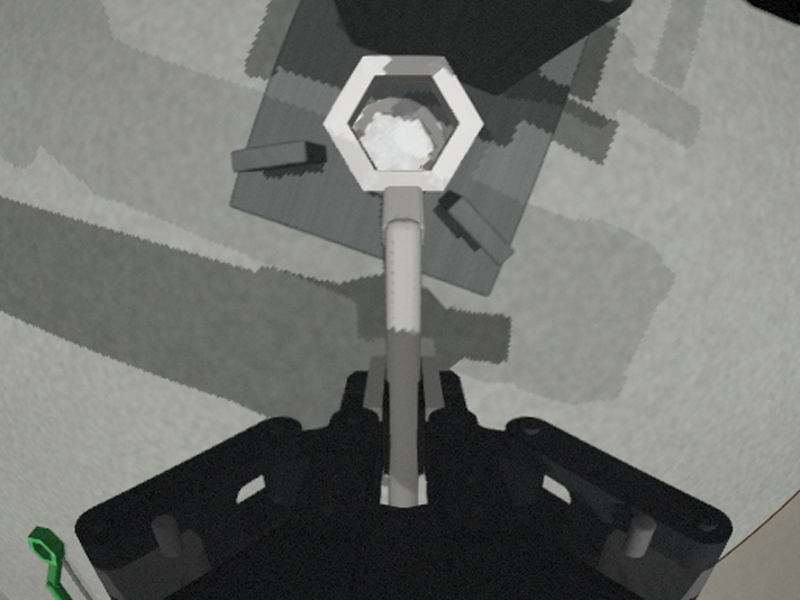

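The view shows the ring (corners around (404,124)) held level above the bolt, which shows through it at about (398,142). The column is ahead and the cheeks are either side. I'll take a contrast crop for the hex angle.

```bash
python3 - <<'E'
from h import *
import pickle;c=pickle.load(open("c3.pkl","rb"));s=.64
pt=lambda u,v,z:plane("wrist",(u+.5)*s-.5,(v+.5)*s-.5,z,c)
p=np.array([pt(u,v,.083) for u,v in((362,57),(446,57),(484,123),(446,191),(366,191),(324,124))]);print("ring",p.mean(0),"sizes",np.linalg.norm(np.roll(p,-1,0)-p,axis=1)*1e3,np.degrees(np.arctan2(*np.diff(p,axis=0)[:,[1,0]].T)))
q=[pt(u,v,.101) for u,v in((404,225),(404,440))];print("bar ang",np.degrees(np.arctan2(*(q[0]-q[1])[[1,0]])),q)
a=cv2.imread("pics/w3.png")[52:118,215:303,:]
g=a[...,1].astype(float);g=np.clip((g-90)/(255-90),0,1)**2*255
cv2.imwrite("pics/w3c.png",cv2.resize(g.astype(np.uint8),(704,528),interpolation=cv2.INTER_CUBIC))
E
```

```text
ring [0.5588 0.0528 0.083 ] sizes [24.0038 22.2836 22.9233 23.0818 23.2163 22.5293] [  48.39    -12.162   -69.9708 -131.6463  169.4322]
bar ang 138.3426980963386 [array([0.5792, 0.0342, 0.101 ]), array([ 0.6265, -0.0078,  0.101 ])]
```

View pics/w3c.png

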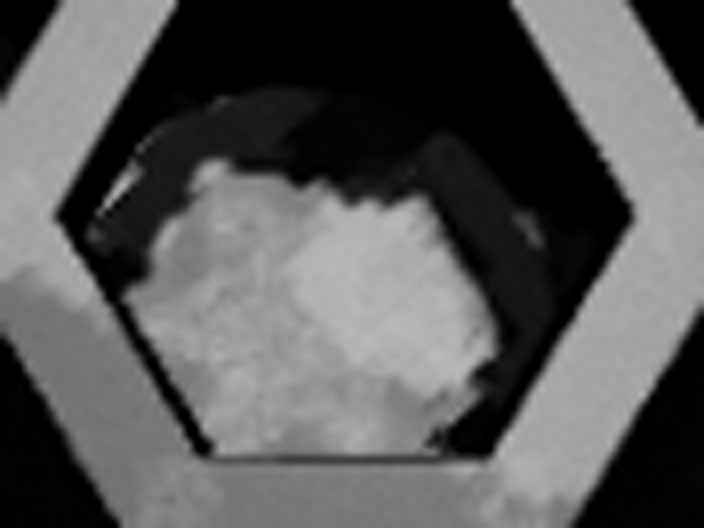

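```bash
python3 - <<'E'
from h import *
import pickle;c=pickle.load(open("c3.pkl","rb"))
P=lambda x,y,z:plane("wrist",(x+.5)/8-.5+215,(y+.5)/8-.5+52,z,c)[:2]
a,b=P(425,190,.031),P(498,335,.031);d=b-a;n=np.array([d[1],-d[0]])/np.linalg.norm(d)
print(a,b,np.linalg.norm(d),np.degrees(np.arctan2(d[1],d[0])),"ctr?",(a+b)/2+.012*n,(a+b)/2-.012*n)
f=np.array([P(x,y,.016) for x,y in((100,215),(150,140),(210,103),(270,88),(330,90),(440,133),(500,185),(535,235))])
A=np.c_[2*f,np.ones(len(f))];s=np.linalg.lstsq(A,(f**2).sum(1),rcond=None)[0];print("flange",s[:2],np.sqrt(s[2]+s[0]**2+s[1]**2))
from scipy.optimize import least_squares as L
print(L(lambda p:np.hypot(*(f-p).T)-.022,[.559,.047]).x)
E
```

```text
[0.5577 0.0616] [0.5699 0.0583] 0.012722784441831125 -15.242217128992436 ctr? [0.5606 0.0484] [0.5669 0.0715]
flange [0.5586 0.0483] 0.01995088429509259
[0.5603 0.0465]
```

Same-view relative measurement: the ring must move about (+1, −6) mm, with the hex phase at about 137°. I'll correct and lower to just above the head.

drive_tool(delta_pos=[[0,-0.037,0],[0,0,-0.08],[0,0,-0.08],[0,0,0],[0,0,0]], twist=[-0.007,0,0,0,0], gripper=[0,0,0,0,0])

```text
clock: 7.97
tool_pos: [0.6211, -0.0191, 0.2154]
ee_rot: [0.649, -0.279, 0.651, 0.279]
contact_force: [0.3, 0.5, -4.6]
gripper_width: 0.0083
```

```bash
cat >> st.py <<'E'
h=np.radians(np.degrees(np.arctan2(M[1,2],M[0,2]))-90+180)
print("ring est",p[:2]+.0858*np.array([np.cos(h),np.sin(h)]),"ringbottom",p[2]-.027)
r=p-np.array([.5597,.0467,.04]);g=p-o["tool_pos"];print("T about bolt (F at tcp)",np.cross(o["tool_pos"]-[.5597,.0467,0],o["contact_force"])[2]+o["moment"][2])
E
python3 st.py
```

```text
t 7.9667 tcp [ 0.6211 -0.0191  0.2154] grasp [ 0.6207 -0.0191  0.0607] toolx [-0.0025 -0.0004 -1.    ] h 316.45960308392034 q [ 0.5853  0.7173 -0.8159  1.7597  0.6297  0.9497  0.3184] qd 0.03278915149947812
F [ 0.3331  0.4906 -4.5838] M [-0.0041 -0.1088  0.0293] w 0.008320222668771313
ring est [0.5585 0.04  ] ringbottom 0.03367371937881755
T about bolt (F at tcp) 0.08131878904706005
```

drive_tool(delta_pos=[[0,0,0],[0,0,0],[0,0,0]], twist=[0,0,0], gripper=[0,0,0])

```text
clock: 8.22
tool_pos: [0.6211, -0.0168, 0.217]
ee_rot: [0.649, -0.28, 0.65, 0.28]
contact_force: [-0.6, 0.3, -5.3]
gripper_width: 0.0084
```

```bash
python3 st.py
```

```text
t 8.2167 tcp [ 0.6211 -0.0168  0.217 ] grasp [ 0.621  -0.0167  0.0623] toolx [-0.0008  0.0003 -1.    ] h 316.6512360502782 q [ 0.5843  0.7154 -0.8192  1.7599  0.6293  0.9504  0.3184] qd 0.0024708289031116575
F [-0.5585  0.2866 -5.299 ] M [-0.0043 -0.0252 -0.0507] w 0.008405031818227899
ring est [0.5586 0.0422] ringbottom 0.03534179684368163
T about bolt (F at tcp) -0.06849736753156269
```

drive_tool(delta_pos=[[0.005,0.023,0],[0,0,0],[0,0,0],[0,0,0]], twist=[0,0,0,0], gripper=[0,0,0,0])

```text
clock: 8.55
tool_pos: [0.6225, -0.0123, 0.2172]
ee_rot: [0.649, -0.28, 0.649, 0.28]
contact_force: [-0.2, -0.2, -5.0]
gripper_width: 0.008
```

```bash
python3 st.py; python3 - <<'E'
from h import *
import pickle
c=calibration("wrist");w=get_image("wrist");pickle.dump(c,open("c4.pkl","wb"))
a=w[:,:,::-1];cv2.imwrite("pics/w4.png",a);a=a[30:120,200:320].astype(float)
cv2.imwrite("pics/w4c.png",cv2.resize((np.clip(a/255,0,1)**.8*255).astype(np.uint8),(800,600),interpolation=cv2.INTER_CUBIC))
E
```

```text
t 8.55 tcp [ 0.6225 -0.0123  0.2172] grasp [ 0.6225 -0.0123  0.0625] toolx [ 0.0001 -0.     -1.    ] h 316.64262016458537 q [ 0.5759  0.7167 -0.8187  1.757   0.6301  0.9513  0.3111] qd 0.007141942138381465
F [-0.1777 -0.1733 -4.9697] M [ 0.0066 -0.0275 -0.0392] w 0.00795769028484089
ring est [0.5601 0.0466] ringbottom 0.035523181327400316
T about bolt (F at tcp) -0.06058313442514549
```

View pics/w4c.png

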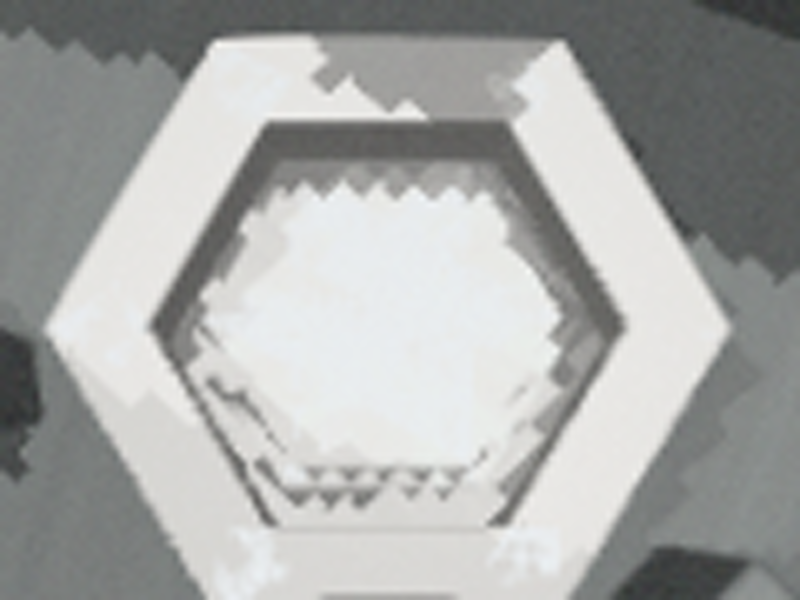

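The crop shows the head hex (left/right corners about (200,325)/(562,325), lower edge y≈465) parallel to and nearly centred in the ring hole (corners (150,325)/(625,325)). Now the numbers.

```bash
python3 - <<'E'
from h import *
import pickle;c=pickle.load(open("c4.pkl","rb"));k=120/800
P=lambda x,y,z:plane("wrist",(x+.5)*k-.5+200,(y+.5)*k-.5+30,z,c)[:2]
h=np.radians(136.65);e=np.array([np.cos(h),np.sin(h)]);l=np.array([-e[1],e[0]])
R=np.array([P(x,y,.0515) for x,y in((150,325),(625,325),(265,120),(510,120),(275,525),(498,525))]);rc=(R[:2].mean(0)+R[2:].mean(0))/2
O=np.mean([P(x,y,.0515) for x,y in((45,328),(733,325))],0)
print("ring",rc,R[:2].mean(0),R[2:].mean(0),O,np.linalg.norm(R[0]-R[1]))
b=[P(200,325,.031),P(562,325,.031)];bm=np.mean(b,0);be=(P(290,467,.031)+P(490,467,.031))/2+.012*e
print("bolt",bm,np.linalg.norm(b[0]-b[1]),be)
print("bolt-ring along handle %.4f"%((be-rc)@e),"lateral %.4f"%((bm-rc)@l))
E
```

```text
ring [0.5613 0.0463] [0.5614 0.0463] [0.5613 0.0463] [0.5613 0.0465] 0.03177716919737894
bolt [0.5597 0.0471] 0.02785225792355062 [0.5597 0.0481]
bolt-ring along handle 0.0025 lateral 0.0005
```

drive_tool(delta_pos=[[-0.007,0.006,0],[0,0,-0.02],[0,0,-0.02],[0,0,0],[0,0,0]], twist=[0,0,0,0,0], gripper=[0,0,0,0,0])

```text
clock: 9.02
tool_pos: [0.6208, -0.0116, 0.2083]
ee_rot: [0.649, -0.28, 0.65, 0.28]
contact_force: [0.6, -0.7, -5.4]
gripper_width: 0.0086
```

drive_tool(delta_pos=[[0,0,-0.015],[0,0,-0.015],[0,0,0],[0,0,0]], twist=[0,0,0,0], gripper=[0,0,0,0])

```text
clock: 9.35
tool_pos: [0.621, -0.0116, 0.2027]
ee_rot: [0.649, -0.28, 0.65, 0.28]
contact_force: [0.6, 0.1, -5.1]
gripper_width: 0.0082
```

```bash
python3 st.py
```

```text
t 9.35 tcp [ 0.621  -0.0116  0.2027] grasp [ 0.6209 -0.0117  0.048 ] toolx [-0.0006 -0.0001 -1.    ] h 316.5972666812757 q [ 0.566   0.7334 -0.8049  1.7646  0.6461  0.9299  0.2977] qd 0.006578494577023277
F [ 0.6041  0.112  -5.1227] M [ 0.0014 -0.0428  0.0379] w 0.008156670314534781
ring est [0.5586 0.0473] ringbottom 0.02098403075279603
T about bolt (F at tcp) 0.08002893160337751
```

No contact force and the ring bottom is at 21 mm, already below the 27 mm hex top. I'll seat it.

drive_tool(delta_pos=[[0,0,-0.015],[0,0,-0.01],[0,0,0],[0,0,0]], twist=[0,0,0,0], gripper=[0,0,0,0])

```text
clock: 9.68
tool_pos: [0.6215, -0.0114, 0.1988]
ee_rot: [0.65, -0.28, 0.649, 0.28]
contact_force: [-0.9, -0.9, 0.4]
gripper_width: 0.008
```

```bash
python3 st.py
```

```text
t 9.6833 tcp [ 0.6215 -0.0114  0.1988] grasp [ 0.6216 -0.0114  0.0441] toolx [ 0.0007 -0.     -1.    ] h 316.5956771316164 q [ 0.5625  0.7389 -0.8009  1.7647  0.6513  0.9237  0.2939] qd 0.005162817112669367
F [-0.8832 -0.8502  0.3989] M [0.0799 0.3871 0.0602] w 0.00799883842064508
ring est [0.5593 0.0476] ringbottom 0.01712838031712621
T about bolt (F at tcp) -0.043695008327590885
```

Seated: Fz rose by 5 N and the ring bottom is at 17 mm. Next I compute the first swing arc, 136.6° to 75°.

```bash
cat > arc.py <<'E'
import sys,numpy as np
h0,h1,n=map(float,sys.argv[1:4]);n=int(n);r=.0852
h=np.radians(np.linspace(h0,h1,n+1));P=np.round(-r*np.c_[np.cos(h),np.sin(h)]/.2,3);D=np.diff(P,axis=0)
tw=np.diff(np.round(np.linspace(0,(h1-h0)/180,n+1),4))
for k in range(0,n,8): print([[round(a,3),round(b,3),0] for a,b in D[k:k+8].tolist()],np.round(tw[k:k+8],4).tolist())
E
python3 arc.py 136.6 75 14
```

```text
[[-0.024, -0.023, 0], [-0.025, -0.021, 0], [-0.026, -0.019, 0], [-0.028, -0.017, 0], [-0.03, -0.014, 0], [-0.03, -0.013, 0], [-0.031, -0.01, 0], [-0.032, -0.008, 0]] [-0.0244, -0.0245, -0.0244, -0.0245, -0.0244, -0.0245, -0.0244, -0.0245]
[[-0.032, -0.005, 0], [-0.033, -0.003, 0], [-0.032, 0.0, 0], [-0.033, 0.002, 0], [-0.032, 0.005, 0], [-0.032, 0.008, 0]] [-0.0244, -0.0244, -0.0245, -0.0244, -0.0245, -0.0244]
```

drive_tool(delta_pos=[[-0.024,-0.023,0],[-0.025,-0.021,0],[-0.026,-0.019,0],[-0.028,-0.017,0],[-0.03,-0.014,0],[-0.03,-0.013,0]], twist=[-0.0244,-0.0245,-0.0244,-0.0245,-0.0244,-0.0245], gripper=[0,0,0,0,0,0])

```text
clock: 10.18
tool_pos: [0.5886, -0.0325, 0.1988]
ee_rot: [0.697, -0.123, 0.696, 0.123]
contact_force: [-1.1, 0.2, -0.5]
gripper_width: 0.0083
```

```bash
python3 st.py
```

```text
t 10.1833 tcp [ 0.5886 -0.0325  0.1988] grasp [ 0.5889 -0.0325  0.0441] toolx [ 0.0015  0.0003 -1.    ] h 290.060812691691 q [ 0.5601  0.6551 -0.72    1.8484  0.563   0.8514 -0.0909] qd 0.767621609095524
F [-1.1069  0.2405 -0.4611] M [0.3438 0.3101 0.3011] w 0.008251959733823264
ring est [0.5594 0.0481] ringbottom 0.017095036632942758
T about bolt (F at tcp) 0.2203361836587846
```

The torque reading of 0.22 N m matches the drag, so the bolt is turning.

drive_tool(delta_pos=[[-0.031,-0.01,0],[-0.032,-0.008,0],[-0.032,-0.005,0],[-0.033,-0.003,0],[-0.032,0,0],[-0.033,0.002,0],[-0.032,0.005,0],[-0.032,0.008,0]], twist=[-0.0244,-0.0245,-0.0244,-0.0244,-0.0245,-0.0244,-0.0245,-0.0244], gripper=[0,0,0,0,0,0,0,0])

```text
clock: 10.85
tool_pos: [0.5374, -0.0349, 0.1989]
ee_rot: [0.702, 0.093, 0.7, -0.093]
contact_force: [-0.8, -0.8, -0.4]
gripper_width: 0.0086
```

drive_tool(delta_pos=[[0,0,0],[0,0,0],[0,0,0]], twist=[0,0,0], gripper=[0,0,0])

```text
clock: 11.1
tool_pos: [0.5377, -0.0351, 0.1986]
ee_rot: [0.701, 0.092, 0.701, -0.092]
contact_force: [-1.4, 0.2, 1.6]
gripper_width: 0.0081
```

```bash
python3 st.py
```

```text
t 11.1 tcp [ 0.5377 -0.0351  0.1986] grasp [ 0.5378 -0.0351  0.0439] toolx [ 0.0009 -0.0002 -1.    ] h 255.10901451180803 q [ 0.5049  0.5403 -0.6104  1.9753  0.443   0.759  -0.6266] qd 0.005800453417533012
F [-1.4136  0.2357  1.5749] M [0.187  0.2207 0.1638] w 0.008119272580330504
ring est [0.5598 0.0478] ringbottom 0.016917809033183625
T about bolt (F at tcp) 0.0430314242383303
```

```bash
python3 arc.py 75 80.5 1; python3 arc.py 80.5 141 10
```

```text
[[0.04, -0.009, 0]] [0.0306]
[[0.044, -0.005, 0], [0.045, -0.001, 0], [0.045, 0.005, 0], [0.044, 0.009, 0], [0.043, 0.014, 0], [0.041, 0.018, 0], [0.039, 0.022, 0], [0.037, 0.026, 0]] [0.0336, 0.0336, 0.0336, 0.0336, 0.0337, 0.0336, 0.0336, 0.0336]
[[0.033, 0.031, 0], [0.03, 0.033, 0]] [0.0336, 0.0336]
```

drive_tool(delta_pos=[[0.04,-0.009,0],[0,0,0],[0,0,0],[0,0,0.04],[0,0,0.08],[0,0,0],[0,0,0]], twist=[0.0306,0,0,0,0,0,0], gripper=[0,0,0,0,0,0,0])

```text
clock: 11.68
tool_pos: [0.5451, -0.0367, 0.2223]
ee_rot: [0.705, 0.059, 0.704, -0.059]
contact_force: [0.1, 0.2, -5.5]
gripper_width: 0.0083
```

drive_tool(delta_pos=[[0.044,-0.005,0],[0.045,-0.001,0],[0.045,0.005,0],[0.044,0.009,0],[0.043,0.014,0],[0.041,0.018,0],[0.039,0.022,0],[0.037,0.026,0]], twist=[0.0336,0.0336,0.0336,0.0336,0.0337,0.0336,0.0336,0.0336], gripper=[0,0,0,0,0,0,0,0])

```text
clock: 12.35
tool_pos: [0.6121, -0.0199, 0.2202]
ee_rot: [0.665, -0.237, 0.667, 0.237]
contact_force: [-0.1, -0.6, -4.8]
gripper_width: 0.0083
```

drive_tool(delta_pos=[[0.033,0.031,0],[0.03,0.033,0],[0,0,0],[0,0,0],[0,0,0],[0,0,0]], twist=[0.0336,0.0336,0,0,0,0], gripper=[0,0,0,0,0,0])

```text
clock: 12.85
tool_pos: [0.6246, -0.0074, 0.2213]
ee_rot: [0.638, -0.304, 0.639, 0.304]
contact_force: [0.4, -0.8, -4.9]
gripper_width: 0.0082
```

```bash
python3 st.py; python3 - <<'E'
from h import *
import pickle
c=calibration("wrist");w=get_image("wrist");pickle.dump(c,open("c5.pkl","wb"))
a=w[:,:,::-1];cv2.imwrite("pics/w5.png",a);a=a[30:120,200:320].astype(float)
cv2.imwrite("pics/w5c.png",cv2.resize((np.clip(a/255,0,1)**.8*255).astype(np.uint8),(800,600),interpolation=cv2.INTER_CUBIC))
E
```

```text
t 12.85 tcp [ 0.6246 -0.0074  0.2213] grasp [ 0.6243 -0.0076  0.0666] toolx [-0.0019 -0.0013 -1.    ] h 320.8785818247147 q [ 0.5763  0.7204 -0.8336  1.7495  0.6367  0.9667  0.3741] qd 0.005550891144778546
F [ 0.3565 -0.7951 -4.9355] M [-0.0671 -0.0278 -0.0629] w 0.008227962440316965
ring est [0.5577 0.0466] ringbottom 0.03955644321381857
T about bolt (F at tcp) -0.09521545717995085
```

View pics/w5c.png

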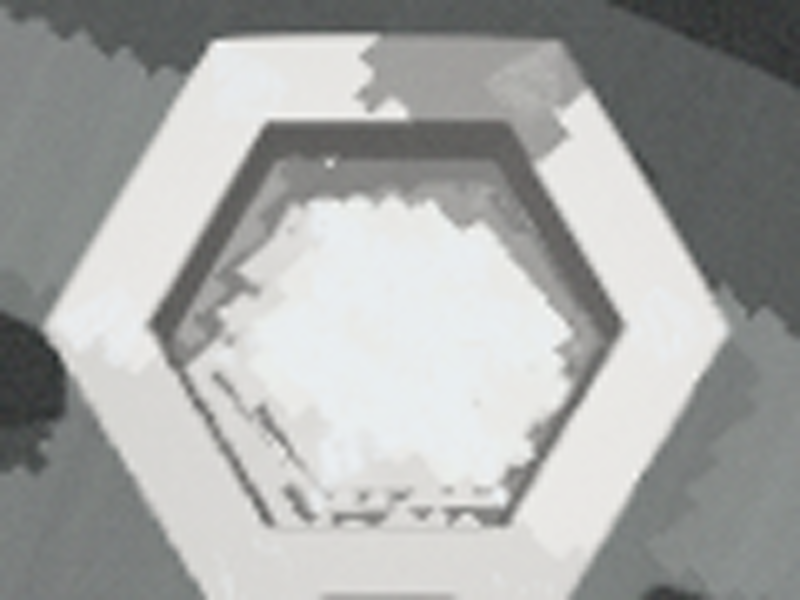

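Ring and head are close, with the head slightly low/right in the hole, around (398,345). I'll quantify the centre and angle from the bright face.

```bash
python3 - <<'E'
from h import *
import pickle
h0={"4":136.65,"5":140.9};rz={"4":.0515,"5":.0556}
for k in "45":
    c=pickle.load(open(f"c{k}.pkl","rb"));im=cv2.imread(f"pics/w{k}.png")[...,1]
    hole=np.zeros_like(im);s=120/800
    poly=np.array([((x+.5)*s-.5+200,(y+.5)*s-.5+30) for x,y in((158,330),(270,128),(505,128),(617,330),(498,515),(278,515))])
    cv2.fillPoly(hole,[np.round(poly).astype(int)],1)
    for t in(222,235):
        m=((im>t)&(hole>0)).astype(np.uint8);m=cv2.morphologyEx(m,cv2.MORPH_OPEN,np.ones((3,3)))
        cs,_=cv2.findContours(m,0,1);q=max(cs,key=cv2.contourArea)[:,0]
        W=np.array([plane("wrist",u,v,.031,c)[:2] for u,v in q]);hl=cv2.convexHull((W*1e5).astype(np.float32))
        # hex phase: 6th harmonic of support function
        V=hl[:,0]/1e5;th=np.radians(np.arange(0,180,1.));w=[np.ptp(V@[np.cos(a),np.sin(a)]) for a in th]
        ph=np.angle(np.sum(np.array(w)*np.exp(-6j*th)));ang=np.degrees(np.pi-(-ph)*0)/6
        mn=[(w[i]+w[(i+60)%180]+w[(i+120)%180])/3 for i in range(60)]
        print(k,t,"ctr",(V.max(0)+V.min(0))/2,"flat-normal",np.argmin(mn),"mod60; width",min(mn),"ring h mod60",h0[k]%60)
    R=np.mean([plane("wrist",(x+.5)*s-.5+200,(y+.5)*s-.5+30,rz[k],c)[:2] for x,y in((150,325),(625,325))],0);print("ring",R)
E
```

```text
4 222 ctr [0.5608 0.0482] flat-normal 17 mod60; width 0.022186571066179366 ring h mod60 16.650000000000006Traceback (most recent call last):
  File "<stdin>", line 11, in <module>
ValueError: max() iterable argument is empty
```

```bash
python3 - <<'E'
from h import *
import pickle
h0={"4":136.65,"5":140.9};rz={"4":.0515,"5":.0556};s=120/800
for k in "45":
    c=pickle.load(open(f"c{k}.pkl","rb"));im=cv2.imread(f"pics/w{k}.png")[...,1]
    hole=np.zeros_like(im)
    poly=np.array([((x+.5)*s-.5+200,(y+.5)*s-.5+30) for x,y in((158,330),(270,128),(505,128),(617,330),(498,515),(278,515))])
    cv2.fillPoly(hole,[np.round(poly).astype(int)],1)
    for t in(212,218,224,228):
        m=((im>t)&(hole>0)).astype(np.uint8)
        cs,_=cv2.findContours(m,0,1)
        if not cs: continue
        q=max(cs,key=cv2.contourArea)[:,0]
        V=np.array([plane("wrist",u,v,.031,c)[:2] for u,v in q])
        th=np.radians(np.arange(0,180,1.));w=[np.ptp(V@[np.cos(a),np.sin(a)]) for a in th]
        mn=[(w[i]+w[(i+60)%180]+w[(i+120)%180])/3 for i in range(60)]
        print(k,t,"ctr",(V.max(0)+V.min(0))/2,V.mean(0),"flat-normal",np.argmin(mn),"width",min(mn),"ring h mod60",h0[k]%60)
    print("ring",np.mean([plane("wrist",(x+.5)*s-.5+200,(y+.5)*s-.5+30,rz[k],c)[:2] for x,y in((150,325),(625,325))],0))
E
```

```text
4 212 ctr [0.5614 0.0477] [0.561  0.0473] flat-normal 17 width 0.024102680821191363 ring h mod60 16.650000000000006
4 218 ctr [0.5611 0.048 ] [0.5613 0.0478] flat-normal 16 width 0.02341500894428129 ring h mod60 16.650000000000006
4 224 ctr [0.561  0.0484] [0.5612 0.0481] flat-normal 17 width 0.022483427707555764 ring h mod60 16.650000000000006
4 228 ctr [0.5607 0.0484] [0.5607 0.0474] flat-normal 16 width 0.022320373073185573 ring h mod60 16.650000000000006
ring [0.5614 0.0463]
5 212 ctr [0.56  0.047] [0.5593 0.0457] flat-normal 22 width 0.025043821950675862 ring h mod60 20.900000000000006
5 218 ctr [0.56  0.047] [0.5601 0.047 ] flat-normal 23 width 0.023855019314390557 ring h mod60 20.900000000000006
5 224 ctr [0.5595 0.0473] [0.5598 0.0471] flat-normal 24 width 0.02328121575816067 ring h mod60 20.900000000000006
5 228 ctr [0.5595 0.0475] [0.5597 0.0482] flat-normal 19 width 0.023064612250891754 ring h mod60 20.900000000000006
ring [0.559  0.0463]
```

Phase about 22.5° mod 60 versus ring 20.9°; offset about 1 mm. I'll trim and lower.

drive_tool(delta_pos=[[0.009,0.009,0],[0,0,-0.03],[0,0,-0.03],[0,0,-0.02],[0,0,0],[0,0,0]], twist=[0.0056,0,0,0,0,0], gripper=[0,0,0,0,0,0])

```text
clock: 13.4
tool_pos: [0.6282, -0.0047, 0.2075]
ee_rot: [0.636, -0.31, 0.635, 0.31]
contact_force: [0.4, -1.3, 4.7]
gripper_width: 0.0081
```

drive_tool(delta_pos=[[0,0,-0.015],[0,0,-0.015],[0,0,-0.008],[0,0,0],[0,0,0]], twist=[0,0,0,0,0], gripper=[0,0,0,0,0])

```text
clock: 13.82
tool_pos: [0.629, -0.0055, 0.2006]
ee_rot: [0.637, -0.311, 0.634, 0.309]
contact_force: [3.2, -3.1, 6.5]
gripper_width: 0.0082
```

```bash
python3 st.py; python3 arc.py 142 100 12;  python3 arc.py 100 76 12
```

```text
t 13.8167 tcp [ 0.629  -0.0055  0.2006] grasp [ 0.6297 -0.0057  0.0459] toolx [ 0.0045 -0.0012 -1.    ] h 321.9432851470162 q [ 0.5581  0.7532 -0.8155  1.7462  0.668   0.9377  0.3714] qd 0.002582183223250728
F [ 3.2205 -3.136   6.4876] M [-0.1178  0.396   0.059 ] w 0.008174089966171551
ring est [0.5622 0.0472] ringbottom 0.018887177525522433
T about bolt (F at tcp) 0.009607963523210777
[[-0.017, -0.02, 0], [-0.018, -0.019, 0], [-0.019, -0.018, 0], [-0.02, -0.017, 0], [-0.021, -0.015, 0], [-0.022, -0.014, 0], [-0.022, -0.013, 0], [-0.024, -0.011, 0]] [-0.0194, -0.0195, -0.0194, -0.0195, -0.0194, -0.0195, -0.0194, -0.0195]
[[-0.024, -0.01, 0], [-0.024, -0.008, 0], [-0.026, -0.007, 0], [-0.025, -0.006, 0]] [-0.0194, -0.0194, -0.0195, -0.0194]
[[-0.015, -0.002, 0], [-0.014, -0.002, 0], [-0.015, -0.001, 0], [-0.015, -0.001, 0], [-0.015, 0.0, 0], [-0.015, 0.0, 0], [-0.015, 0.001, 0], [-0.015, 0.001, 0]] [-0.0111, -0.0111, -0.0111, -0.0111, -0.0112, -0.0111, -0.0111, -0.0111]
[[-0.014, 0.002, 0], [-0.015, 0.002, 0], [-0.015, 0.003, 0], [-0.014, 0.004, 0]] [-0.0111, -0.0111, -0.0111, -0.0111]
```

The contact is higher than before, so I'll check whether the spanner pitched in the grip by comparing the ring in the image with the earlier one.

```bash
cat > ecc.py <<'E'
from h import *
import sys
w=get_image("wrist")[:,:,::-1].copy();cv2.imwrite(f"pics/{sys.argv[1]}.png",w)
def prep(a):
    g=cv2.cvtColor(a,cv2.COLOR_BGR2GRAY);return cv2.GaussianBlur(g,(3,3),0)
ref=prep(cv2.imread("pics/w4.png"));new=prep(w)
m=np.zeros_like(ref);m[32:175,202:316]=255;m[50:108,224:294]=0
# keep ring + bar only
k=np.zeros_like(ref);cv2.fillPoly(k,[np.array([(204,79),(230,35),(286,35),(312,79),(286,124),(272,145),(272,175),(246,175),(246,145),(230,124)])],255);m&=k
W=np.eye(2,3,dtype=np.float32)
cc,W=cv2.findTransformECC(ref,new,W,cv2.MOTION_AFFINE,(3,200,1e-6),m,5);print(cc,W,"ring ctr moves",W@[258,79,1]-[258,79],"bar pt",W@[258,160,1]-[258,160])
E
python3 ecc.py w6
```

```text
0.9590473123273243 [[  1.0721   0.0026 -19.5393]
 [ -0.0218   1.0858  -6.3519]] ring ctr moves [-0.7328 -5.1979] bar pt [-0.5208  1.7537]
```

The ring image is 7% larger and shifted: it rode up on the hex (a centring error of about 3 mm, since the commanded pose differs from the measured one) and the spanner pitched about 7° in the grip. I'll lift off, lay it on clear bench at about (0.56,−0.16) to flatten it, and regrip.

drive_tool(delta_pos=[[0,0,0.06],[0,0,0.1],[0,0,0.1],[-0.044,-0.096,0],[-0.044,-0.096,0],[-0.044,-0.096,0],[-0.044,-0.096,0],[-0.044,-0.096,0]], twist=[0,0,0,-0.036,-0.036,-0.036,-0.036,-0.036], gripper=[0,0,0,0,0,0,0,0])

```text
clock: 14.53
tool_pos: [0.5812, -0.1009, 0.2493]
ee_rot: [0.696, -0.118, 0.698, 0.119]
contact_force: [1.0, -1.0, -5.8]
gripper_width: 0.008
```

drive_tool(delta_pos=[[-0.044,-0.096,0],[-0.044,-0.096,0],[-0.044,-0.096,0],[0,0,-0.1],[0,0,-0.1],[0,0,-0.06],[0,0,0],[0,0,0]], twist=[-0.036,-0.036,-0.036,0,0,0,0,0], gripper=[0,0,0,0,0,0,0,0])

```text
clock: 15.2
tool_pos: [0.5557, -0.1571, 0.1972]
ee_rot: [0.706, -0.001, 0.708, 0.002]
contact_force: [1.3, -0.4, -5.1]
gripper_width: 0.008
```

```bash
python3 st.py
```

```text
t 15.2 tcp [ 0.5557 -0.1571  0.1972] grasp [ 0.5552 -0.1568  0.0425] toolx [-0.0035  0.0019 -1.    ] h 270.2698649953446 q [ 0.7286  0.614  -0.6447  1.879   0.4931  0.8169 -0.1716] qd 0.036334587935395075
F [ 1.2574 -0.4334 -5.1332] M [-0.0287 -0.0375 -0.0013] w 0.007964517743096193
ring est [ 0.5548 -0.071 ] ringbottom 0.015509899018675218
T about bolt (F at tcp) 0.2567549311121177
```

drive_tool(delta_pos=[[0,0,-0.02],[0,0,-0.02],[0,0,-0.02],[0,0,0],[0,0,-0.01],[0,0,0]], twist=[0,0,0,0,0,0], gripper=[0,0,0,0,0,0])

```text
clock: 15.7
tool_pos: [0.5578, -0.1569, 0.1858]
ee_rot: [0.708, -0.001, 0.706, 0.002]
contact_force: [0.5, 3.8, 2.3]
gripper_width: 0.0076
```

drive_tool(delta_pos=[[0,0,0],[0,0,0],[0,0,0],[0,0,0],[0,0,0],[0,0,0],[0,0,0],[0,0,0]], twist=[0,0,0,0,0,0,0,0], gripper=[0.25,0.25,0.25,0,0,0,0,0], newtons=100)

```text
clock: 16.37
tool_pos: [0.5573, -0.1592, 0.1848]
ee_rot: [0.708, -0.001, 0.706, 0.0]
contact_force: [2.8, -1.9, 0.1]
gripper_width: 0.0077
```

```bash
python3 st.py; python3 ecc.py w7
```

```text
t 16.3667 tcp [ 0.5573 -0.1592  0.1848] grasp [ 0.5576 -0.1594  0.0301] toolx [ 0.0019 -0.0011 -1.    ] h 270.14278201634085 q [ 0.7184  0.6334 -0.6295  1.8788  0.5119  0.7934 -0.1847] qd 0.002218327930246905
F [ 2.8104 -1.9277  0.0554] M [-0.5042 -0.5374  0.0363] w 0.007743845893143788
ring est [ 0.5574 -0.0736] ringbottom 0.003083932584233142
T about bolt (F at tcp) 0.6195562165326869
0.8914781676914986 [[ 0.9975 -0.0072  1.0196]
 [ 0.0022  0.9841 -6.0513]] ring ctr moves [-0.1859 -6.7377] bar pt [-0.768  -8.0244]
```

```bash
cat >> ecc.py <<'E'
s=120/800
z=float(sys.argv[2])
q=np.array([W@[(x+.5)*s-.5+200,(y+.5)*s-.5+30,1] for x,y in((150,325),(625,325),(265,120),(510,120),(275,525),(498,525))])
p=np.array([plane("wrist",u,v,z)[:2] for u,v in q]);rc=(p[:2].mean(0)+p[2:].mean(0))/2
from scipy.spatial.transform import Rotation as R
o=get_obs();a,b,c_,d=o["ee_rot"];M=R.from_quat([b,c_,d,a]).as_matrix();g=(o["tool_pos"]+M[:,0]*.155)[:2]
print("ring ctr",rc,"size",np.linalg.norm(p[0]-p[1]),"from grasp",np.linalg.norm(rc-g),"dir",np.degrees(np.arctan2(*(rc-g)[::-1])))
E
python3 ecc.py w8 .016
```

```text
0.8889894008669208 [[ 1.0062 -0.0109 -0.936 ]
 [ 0.0036  0.9834 -6.3101]] ring ctr moves [-0.1976 -6.7041] bar pt [-1.0773 -8.0492]
ring ctr [ 0.5572 -0.0708] size 0.032663413590529086 from grasp 0.08846822492881026 dir 90.18505267580767
```

drive_tool(delta_pos=[[0,0,0.08],[0,0,0.15],[0,0,0.1],[0,0,0],[0,0,0],[0,0,0],[0,0,0]], twist=[0,0,0,0,0,0,0], gripper=[0,0,0,0,0,0,0])

```text
clock: 17.05
tool_pos: [0.5549, -0.1581, 0.2481]
ee_rot: [0.705, -0.001, 0.709, 0.002]
contact_force: [-0.4, 0.4, -5.2]
gripper_width: 0.0079
```

```bash
python3 st.py; python3 ecc.py w9 .083
```

```text
t 17.05 tcp [ 0.5549 -0.1581  0.2481] grasp [ 0.5541 -0.1579  0.0934] toolx [-0.0054  0.0013 -1.    ] h 270.1844795820407 q [ 0.7686  0.5401 -0.6908  1.8624  0.4311  0.8994 -0.1256] qd 0.005405988024421658
F [-0.415   0.4149 -5.2474] M [-0.0415  0.0445 -0.0098] w 0.007923079102147892
ring est [ 0.5538 -0.0721] ringbottom 0.0664032214011912
T about bolt (F at tcp) -0.09679105680187751
0.8868756987019346 [[ 1.0021 -0.0094  0.0831]
 [ 0.0047  0.9835 -6.5247]] ring ctr moves [-0.1243 -6.6217] bar pt [-0.8864 -7.9595]
ring ctr [ 0.554  -0.0698] size 0.03173260757126874 from grasp 0.08809002092828261 dir 90.26167032937883
```

Flat again, but the spanner slid about 3.5 mm outwards in the grip (ring now 0.0894 m in my convention). Return above the bolt at h=142° and use measured-pose feedback.

drive_tool(delta_pos=[[0.047,0.094,0],[0.047,0.094,0],[0.047,0.094,0],[0.047,0.094,0],[0.047,0.094,0],[0.047,0.094,0],[0.047,0.094,0],[0.047,0.094,0]], twist=[0.036,0.036,0.036,0.036,0.036,0.036,0.036,0.036], gripper=[0,0,0,0,0,0,0,0])

```text
clock: 17.77
tool_pos: [0.6316, -0.0073, 0.2486]
ee_rot: [0.634, -0.311, 0.636, 0.312]
contact_force: [-0.2, -0.8, -5.3]
gripper_width: 0.0083
```

drive_tool(delta_pos=[[0,0,0],[0,0,-0.07],[0,0,-0.06],[0,0,0],[0,0,0],[0,0,0],[0,0,0]], twist=[0,0,0,0,0,0,0], gripper=[0,0,0,0,0,0,0])

```text
clock: 18.35
tool_pos: [0.6321, -0.0087, 0.2246]
ee_rot: [0.636, -0.31, 0.636, 0.309]
contact_force: [0.0, 1.2, -4.3]
gripper_width: 0.0076
```

```bash
sed -i 's/\.0858/.0894/' st.py; python3 st.py; python3 - <<'E'
from h import *
import pickle
s=120/800;c=calibration("wrist");w=get_image("wrist")[:,:,::-1];pickle.dump(c,open("c10.pkl","wb"));cv2.imwrite("pics/w10.png",w)
a=w[20:110,200:320];cv2.imwrite("pics/w10c.png",cv2.resize(a,(800,600),interpolation=cv2.INTER_CUBIC))
E
```

```text
t 18.35 tcp [ 0.6321 -0.0087  0.2246] grasp [ 0.6321 -0.0087  0.0699] toolx [ 0.0004 -0.0003 -1.    ] h 321.9426090770595 q [ 0.5786  0.73   -0.8414  1.7299  0.6423  0.98    0.3957] qd 0.012898381768083587
F [ 0.0449  1.2112 -4.3206] M [-0.0547 -0.0482 -0.0455] w 0.007628827666068675
ring est [0.5617 0.0464] ringbottom 0.04288270029161437
T about bolt (F at tcp) 0.04467217589952813
```

View pics/w10c.png

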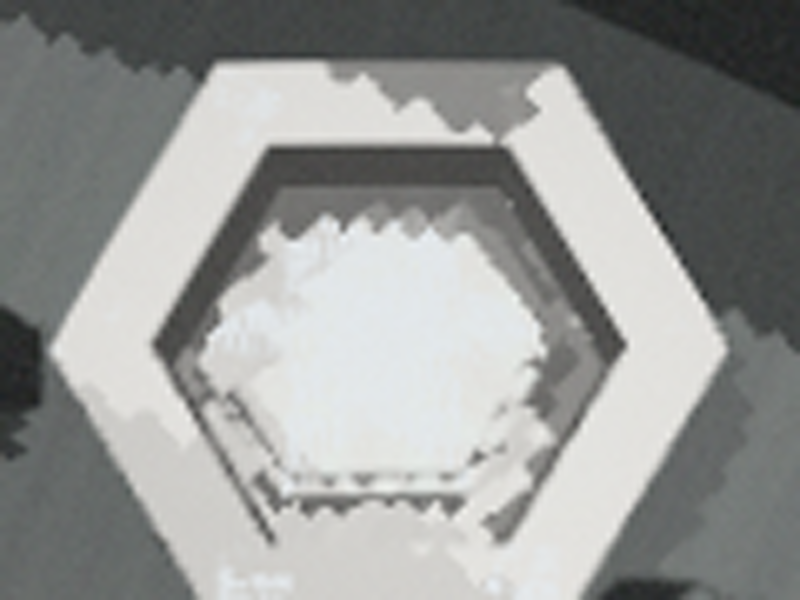

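The ring/head are rotationally aligned; the head centre is at about (374,352) in the hole. Computing the remaining offset.

```bash
python3 - <<'E'
from h import *
import pickle;c=pickle.load(open("c10.pkl","rb"));k=120/800
P=lambda x,y,z:plane("wrist",(x+.5)*k-.5+200,(y+.5)*k-.5+20,z,c)[:2]
h=np.radians(141.94);e=np.array([np.cos(h),np.sin(h)]);l=np.array([-e[1],e[0]])
R=np.array([P(x,y,.0589) for x,y in((152,350),(625,350),(265,148),(510,148),(275,545),(498,545))]);rc=(R[:2].mean(0)+R[2:].mean(0))/2
b=[P(202,350,.031),P(547,350,.031)];bm=(np.mean(b,0));bm2=(P(285,475,.031)+P(470,475,.031))/2;be=bm2+.012*e
print("ring",rc,np.linalg.norm(R[0]-R[1]),"bolt",bm,be,np.linalg.norm(b[0]-b[1]))
d=np.array([(be-rc)@e,(bm-rc)@l]);print("along,lat",d,(bm2-rc)@l);print("world",d[0]*e+d[1]*l)
E
```

```text
ring [0.5636 0.0458] 0.0316061530685521 bolt [0.5606 0.0468] [0.5595 0.0479] 0.0277753826050773
along,lat [0.0045 0.0011] 0.0008191444409562716
world [-0.0042  0.0019]
```

drive_tool(delta_pos=[[-0.014,0.007,0],[0,0,-0.03],[0,0,-0.02],[0,0,0],[0,0,0],[0,0,0]], twist=[0,0,0,0,0,0], gripper=[0,0,0,0,0,0])

```text
clock: 18.9
tool_pos: [0.6291, -0.0065, 0.2143]
ee_rot: [0.635, -0.31, 0.636, 0.31]
contact_force: [0.2, -0.3, -4.8]
gripper_width: 0.0082
```

```bash
python3 st.py
```

```text
t 18.9 tcp [ 0.6291 -0.0065  0.2143] grasp [ 0.6291 -0.0065  0.0596] toolx [-0.0002  0.0001 -1.    ] h 322.0189766812132 q [ 0.5719  0.7392 -0.8336  1.7404  0.6528  0.9631  0.3849] qd 0.0042474145757172305
F [ 0.1966 -0.3131 -4.8351] M [-0.0026 -0.0403  0.0076] w 0.008221429552423673
ring est [0.5586 0.0485] ringbottom 0.03260336450124482
T about bolt (F at tcp) -0.003670920227025586
```

drive_tool(delta_pos=[[0,0,-0.02],[0,0,-0.015],[0,0,0],[0,0,0]], twist=[0,0,0,0], gripper=[0,0,0,0])

```text
clock: 19.23
tool_pos: [0.6303, -0.0067, 0.2089]
ee_rot: [0.636, -0.31, 0.635, 0.309]
contact_force: [1.2, -0.6, 2.8]
gripper_width: 0.0081
```

```bash
python3 st.py
```

```text
t 19.2333 tcp [ 0.6303 -0.0067  0.2089] grasp [ 0.6306 -0.0067  0.0542] toolx [ 0.0023 -0.0002 -1.    ] h 321.96491018139847 q [ 0.5675  0.7468 -0.8276  1.74    0.6606  0.9542  0.3797] qd 0.0031431841974325376
F [ 1.2146 -0.5556  2.8367] M [0.0222 0.3507 0.0026] w 0.008105528938437538
ring est [0.5602 0.0484] ringbottom 0.02719793681179458
T about bolt (F at tcp) 0.028209386679035678
```

Contact at the hex top at 27 mm, only lightly loaded. I'll make small lateral shifts to find the fit.

drive_tool(delta_pos=[[-0.004,-0.005,0],[0,0,0],[0,0,0]], twist=[0,0,0], gripper=[0,0,0])

```text
clock: 19.48
tool_pos: [0.6296, -0.0074, 0.2088]
ee_rot: [0.637, -0.31, 0.634, 0.31]
contact_force: [3.2, -0.8, 4.0]
gripper_width: 0.0079
```

drive_tool(delta_pos=[[-0.004,0.003,0],[0,0,0],[0,0,0]], twist=[0,0,0], gripper=[0,0,0])

```text
clock: 19.73
tool_pos: [0.6292, -0.0073, 0.2089]
ee_rot: [0.637, -0.311, 0.634, 0.309]
contact_force: [5.4, -1.4, 4.1]
gripper_width: 0.008
```

```bash
python3 st.py
```

```text
t 19.7333 tcp [ 0.6292 -0.0073  0.2089] grasp [ 0.63   -0.0072  0.0542] toolx [ 0.0052  0.0001 -1.    ] h 321.96679206410806 q [ 0.5697  0.7448 -0.8279  1.7438  0.6615  0.9498  0.3792] qd 0.0015813994966533452
F [ 5.3571 -1.4231  4.0552] M [ 0.0642 -0.4533 -0.1171] w 0.007960339982491885
ring est [0.5596 0.0478] ringbottom 0.027166702403253442
T about bolt (F at tcp) 0.07297220093090329
```

The lateral force opposes inward motion, so the ring is too far in. I'll back out along the handle.

drive_tool(delta_pos=[[0.007,-0.005,0],[0,0,0],[0,0,0]], twist=[0,0,0], gripper=[0,0,0])

```text
clock: 19.98
tool_pos: [0.6298, -0.0076, 0.2083]
ee_rot: [0.636, -0.31, 0.635, 0.31]
contact_force: [5.2, -0.2, 5.6]
gripper_width: 0.0081
```

drive_tool(delta_pos=[[0.004,-0.003,0],[0,0,0],[0,0,0]], twist=[0,0,0], gripper=[0,0,0])

```text
clock: 20.23
tool_pos: [0.6301, -0.0078, 0.208]
ee_rot: [0.636, -0.31, 0.635, 0.31]
contact_force: [3.6, 0.8, 5.0]
gripper_width: 0.008
```

```bash
python3 st.py
```

```text
t 20.2333 tcp [ 0.6301 -0.0078  0.208 ] grasp [ 0.6303 -0.0076  0.0533] toolx [ 0.0012  0.0013 -1.    ] h 322.01557174022025 q [ 0.5696  0.7484 -0.8275  1.7402  0.66    0.9535  0.3829] qd 0.003067029246127749
F [3.6039 0.7638 5.0324] M [ 0.5329 -0.0835 -0.1799] w 0.007951926919631105
ring est [0.5598 0.0474] ringbottom 0.026262174189393552
T about bolt (F at tcp) 0.07031580146183147
```

Following the contact force (mostly +x).

drive_tool(delta_pos=[[0.006,0.001,0],[0,0,0],[0,0,0]], twist=[0,0,0], gripper=[0,0,0])

```text
clock: 20.48
tool_pos: [0.6307, -0.0076, 0.2076]
ee_rot: [0.635, -0.31, 0.636, 0.311]
contact_force: [2.6, 0.6, 6.3]
gripper_width: 0.008
```

drive_tool(delta_pos=[[0.005,0.001,0],[0,0,0],[0,0,0]], twist=[0,0,0], gripper=[0,0,0])

```text
clock: 20.73
tool_pos: [0.6312, -0.0074, 0.2073]
ee_rot: [0.635, -0.31, 0.636, 0.311]
contact_force: [2.9, 0.5, 5.4]
gripper_width: 0.0078
```

```bash
python3 st.py; python3 ecc.py w11 .043
```

```text
t 20.7333 tcp [ 0.6312 -0.0074  0.2073] grasp [ 0.6307 -0.0073  0.0526] toolx [-0.0027  0.0004 -1.    ] h 322.0573318637305 q [ 0.5668  0.7516 -0.8264  1.7361  0.6598  0.9584  0.3837] qd 0.0014023512100868217
F [2.8561 0.4549 5.4385] M [ 0.5188  0.5187 -0.1111] w 0.007750928457928507
ring est [0.5602 0.0477] ringbottom 0.02564830072604429
T about bolt (F at tcp) 0.0757841071081181
0.9779581761699161 [[  1.0211  -0.0074  -4.1294]
 [  0.0068   1.0249 -12.972 ]] ring ctr moves [ 0.7355 -9.2658] bar pt [ 0.1375 -7.2528]
ring ctr [0.5612 0.0481] size 0.032155574211220214 from grasp 0.08884008707859471 dir 141.4734341402532
```

```bash
python3 - <<'E'
import cv2,numpy as np
a=cv2.imread("pics/w11.png")[12:102,200:320].astype(float)
b=cv2.resize(a,(800,600),interpolation=cv2.INTER_CUBIC)
cv2.imwrite("pics/w11c.png",np.clip((np.clip(b/240,0,1)**1.3)*255,0,255).astype(np.uint8))
E
```

```text
(no output)
```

View pics/w11c.png

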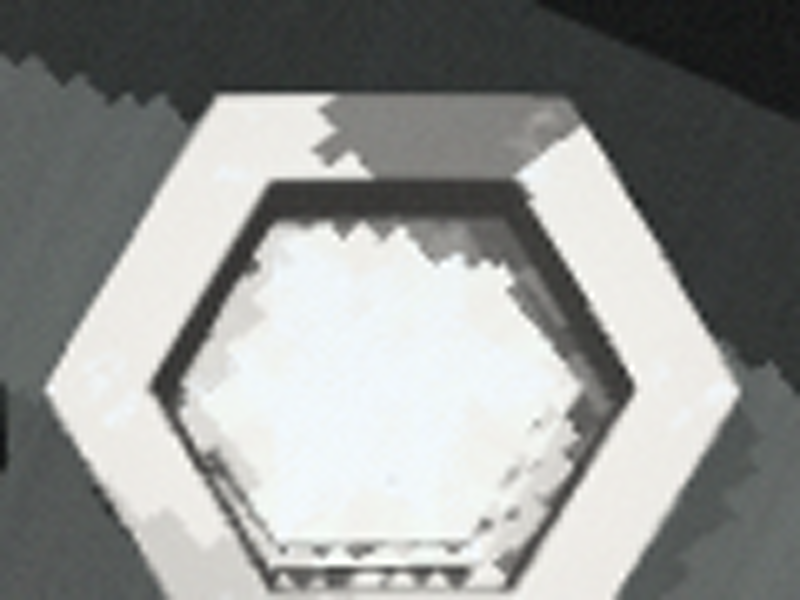

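```bash
python3 - <<'E'
from h import *
k=.15;c=calibration("wrist")
P=lambda x,y,z:plane("wrist",(x+.5)*k-.5+200,(y+.5)*k-.5+12,z,c)[:2]
h=np.radians(141.8);e=np.array([np.cos(h),np.sin(h)]);l=np.array([-e[1],e[0]]);O=np.array([.56,.047])
f=lambda x,y,z:np.round(1e3*np.array([(P(x,y,z)-O)@e,(P(x,y,z)-O)@l]),1)
zt=.0435
print("cam",(np.array(c["world_from_camera"])[:2,3]-O)@e,(np.array(c["world_from_camera"])[:2,3]-O)@l,np.array(c["world_from_camera"])[2,3])
for n,x,y,z in(("ring L",152,387,zt),("R",635,387,zt),("TL",272,182,zt),("TR",518,182,zt),("BL",272,590,zt),("BR",512,590,zt),("oL",45,387,zt),("oR",740,387,zt),("botTop",275,218,zt-.016),("botTopR",512,218,zt-.016),
 ("boltL",203,387,.031),("boltR",583,387,.031),("B1",280,543,.031),("B2",470,543,.031),("TR",515,275,.031),("hex27 b",280,568,.027),("hex27 b2",470,568,.027)): print(n,f(x,y,z))
E
```

```text
cam -0.017341542025018745 -0.0015615404994936638 0.17642397307687674
ring L [-0.8 14.2]
R [ -0.6 -17.7]
TL [13.2  6.4]
TR [13.3 -9.8]
BL [-14.7   6.3]
BR [-14.6  -9.6]
oL [-0.6 21.4]
oR [ -0.3 -24.7]
botTop [14.1  7.1]
botTopR [ 14.2 -10.4]
boltL [ 0.6 12. ]
boltR [  0.8 -15.4]
B1 [-11.    6.4]
B2 [-10.9  -7.3]
TR [  9.1 -10.4]
hex27 b [-12.7   6.6]
hex27 b2 [-12.6  -7.5]
```

```bash
python3 - <<'E'
from h import *
import pickle
s=.15
for k,y0,c in(("4",30,pickle.load(open("c4.pkl","rb"))),("5",30,pickle.load(open("c5.pkl","rb"))),("10",20,pickle.load(open("c10.pkl","rb"))),("11",12,calibration("wrist"))):
    im=cv2.imread(f"pics/w{k}.png")[...,1];hole=np.zeros_like(im);cy={"4":325,"5":325,"10":350,"11":387}[k]
    poly=np.array([((x+.5)*s-.5+200,(y+cy-325+.5)*s-.5+y0) for x,y in((160,330),(272,130),(505,130),(615,330),(498,510),(278,510))])
    cv2.fillPoly(hole,[np.round(poly).astype(int)],1)
    for t in(200,210,216,220,224):
        cs,_=cv2.findContours(((im>t)&(hole>0)).astype(np.uint8),0,1)
        if not cs: continue
        q=max(cs,key=cv2.contourArea)[:,0];V=np.array([plane("wrist",u,v,.031,c)[:2] for u,v in q])
        th=np.radians(np.arange(0,180,1.));w=np.array([np.ptp(V@[np.cos(a),np.sin(a)]) for a in th])
        mn=[(w[i]+w[(i+60)%180]+w[(i+120)%180])/3 for i in range(60)]
        ph=-np.angle(-np.sum(w*np.exp(-6j*th)).conj())*-1
        i=np.argmin(mn);print(k,t,"phase",i,"harm %.1f"%((np.degrees(np.angle(-np.sum(w*np.exp(6j*th))))/6)%60),"widths",w[[i,(i+60)%180,(i+120)%180]]*1e3)
E
```

```text
4 200 phase 17 harm 15.6 widths [27.9966 26.6489 25.8308]
4 210 phase 17 harm 16.4 widths [26.3914 25.0412 23.2521]
4 216 phase 16 harm 14.7 widths [24.4692 23.5222 22.6185]
4 220 phase 16 harm 14.6 widths [24.1043 23.2631 22.6185]
4 224 phase 17 harm 17.8 widths [23.24   23.0903 21.12  ]
5 200 phase 21 harm 22.7 widths [27.2393 27.4012 24.8657]
5 210 phase 22 harm 23.3 widths [25.8267 25.2899 24.9804]
5 216 phase 22 harm 22.3 widths [24.4031 23.1644 24.0116]
5 220 phase 21 harm 22.6 widths [24.2128 23.0547 22.6985]
5 224 phase 24 harm 23.5 widths [24.0411 22.523  23.2796]
10 200 phase 22 harm 22.0 widths [28.5934 26.8902 26.0031]
10 210 phase 28 harm 24.5 widths [28.1583 22.9844 27.2259]
10 216 phase 16 harm 15.3 widths [27.2459 23.7271 24.9187]
10 220 phase 18 harm 19.1 widths [23.8915 23.363  20.8256]
10 224 phase 23 harm 22.0 widths [23.9755 22.364  19.9144]
11 200 phase 22 harm 21.9 widths [27.1206 25.9872 25.3736]
11 210 phase 23 harm 22.5 widths [26.3749 25.5175 25.5401]
11 216 phase 21 harm 22.5 widths [26.1747 24.4117 25.2017]
11 220 phase 22 harm 20.6 widths [24.1296 24.3366 22.924 ]
11 224 phase 22 harm 20.1 widths [23.9647 24.0899 22.924 ]
```

Phase agrees (22°), so it is only a centring error of about 1 mm. I'll unload, shift inward/left, and re-press in small steps.

drive_tool(delta_pos=[[0,0,0.02],[-0.006,-0.0005,0],[0,0,0],[0,0,-0.02],[0,0,0],[0,0,0]], twist=[0,0,0,0,0,0], gripper=[0,0,0,0,0,0])

```text
clock: 21.28
tool_pos: [0.6291, -0.0081, 0.2054]
ee_rot: [0.634, -0.31, 0.637, 0.311]
contact_force: [-0.6, 0.8, -5.4]
gripper_width: 0.0076
```

drive_tool(delta_pos=[[-0.003,0.0015,0],[0,0,0],[0,0,0]], twist=[0,0,0], gripper=[0,0,0])

```text
clock: 21.53
tool_pos: [0.6292, -0.0079, 0.2067]
ee_rot: [0.634, -0.31, 0.636, 0.311]
contact_force: [-2.0, 1.3, -6.9]
gripper_width: 0.0082
```

```bash
python3 st.py; python3 ecc.py w12 .043
```

```text
t 21.5333 tcp [ 0.6292 -0.0079  0.2067] grasp [ 0.6288 -0.008   0.052 ] toolx [-0.0028 -0.0005 -1.    ] h 322.0534979327986 q [ 0.5684  0.7496 -0.8261  1.7412  0.6606  0.9556  0.3826] qd 0.0038835585387564176
F [-2.0026  1.3327 -6.859 ] M [ 0.1678  0.2205 -0.0173] w 0.008164438288811497
ring est [0.5583 0.047 ] ringbottom 0.024962206831780766
T about bolt (F at tcp) -0.03389673089657702
0.9638779006161619 [[ 1.007  -0.0114 -0.0591]
 [-0.0069  1.0029 -6.1412]] ring ctr moves [ 0.8462 -7.6822] bar pt [-0.0766 -7.4442]
ring ctr [0.56  0.047] size 0.031544990348660616 from grasp 0.08803279108392814 dir 141.43115380416685
```

It dropped on: Fz is at free-hang value and the ring is below 27 mm. Seating it.

drive_tool(delta_pos=[[-0.003,0.002,-0.015],[0,0,-0.015],[0,0,-0.008],[0,0,0],[0,0,0]], twist=[0,0,0,0,0], gripper=[0,0,0,0,0])

```text
clock: 22.0
tool_pos: [0.6295, -0.0074, 0.2002]
ee_rot: [0.635, -0.31, 0.636, 0.31]
contact_force: [-2.8, 0.9, -2.3]
gripper_width: 0.008
```

```bash
python3 st.py; python3 ecc.py w13 .032
```

```text
t 22.0 tcp [ 0.6295 -0.0074  0.2002] grasp [ 0.6295 -0.0074  0.0455] toolx [-0.0004 -0.0002 -1.    ] h 322.0230043202564 q [ 0.5632  0.7578 -0.8196  1.743   0.669   0.9444  0.3759] qd 0.0026116056667398607
F [-2.8114  0.9325 -2.3448] M [0.2482 0.5836 0.1278] w 0.008024635201742345
ring est [0.559  0.0476] ringbottom 0.018460084687711622
T about bolt (F at tcp) 0.04083093384573405
0.8957214965992587 [[  1.0092  -0.0126  -1.0903]
 [ -0.0012   1.0363 -12.0942]] ring ctr moves [ 0.2898 -9.5454] bar pt [-0.7343 -6.6068]
ring ctr [0.5595 0.0482] size 0.03262447479974525 from grasp 0.08939405355922914 dir 141.54715304808613
```

drive_tool(delta_pos=[[-0.003,0.002,-0.008],[0,0,-0.005],[0,0,0],[0,0,0]], twist=[0,0,0,0], gripper=[0,0,0,0])

```text
clock: 22.38
tool_pos: [0.6297, -0.0073, 0.1989]
ee_rot: [0.636, -0.31, 0.635, 0.309]
contact_force: [-2.7, -1.3, 5.7]
gripper_width: 0.008
```

```bash
python3 st.py; sed -i 's/r=.0852/r=.0889/' arc.py; python3 arc.py 142 100 12;  python3 arc.py 100 76 12
```

```text
t 22.3833 tcp [ 0.6297 -0.0073  0.1989] grasp [ 0.6299 -0.0075  0.0442] toolx [ 0.0014 -0.001  -1.    ] h 321.99022789557534 q [ 0.5618  0.759  -0.8178  1.7435  0.672   0.9412  0.3731] qd 0.0023072462249358024
F [-2.7166 -1.2623  5.7058] M [0.1647 1.1519 0.1474] w 0.007957185540225335
ring est [0.5595 0.0476] ringbottom 0.017184519250461685
T about bolt (F at tcp) -0.0877329618229506
[[-0.017, -0.021, 0], [-0.019, -0.019, 0], [-0.019, -0.019, 0], [-0.021, -0.017, 0], [-0.022, -0.016, 0], [-0.023, -0.015, 0], [-0.024, -0.013, 0], [-0.024, -0.012, 0]] [-0.0194, -0.0195, -0.0194, -0.0195, -0.0194, -0.0195, -0.0194, -0.0195]
[[-0.025, -0.01, 0], [-0.026, -0.009, 0], [-0.026, -0.007, 0], [-0.027, -0.006, 0]] [-0.0194, -0.0194, -0.0195, -0.0194]
[[-0.015, -0.002, 0], [-0.016, -0.002, 0], [-0.015, -0.001, 0], [-0.015, -0.001, 0], [-0.016, 0.0, 0], [-0.016, 0.0, 0], [-0.015, 0.001, 0], [-0.015, 0.001, 0]] [-0.0111, -0.0111, -0.0111, -0.0111, -0.0112, -0.0111, -0.0111, -0.0111]
[[-0.016, 0.002, 0], [-0.015, 0.002, 0], [-0.015, 0.003, 0], [-0.016, 0.004, 0]] [-0.0111, -0.0111, -0.0111, -0.0111]
```

Seated again (bottom est. 17.2 mm, as in the first fit). Second swing, slowing before the earliest possible seat (about 102°).

drive_tool(delta_pos=[[-0.017,-0.021,0.002],[-0.019,-0.019,0],[-0.019,-0.019,0],[-0.021,-0.017,0],[-0.022,-0.016,0],[-0.023,-0.015,0],[-0.024,-0.013,0],[-0.024,-0.012,0]], twist=[-0.0194,-0.0195,-0.0194,-0.0195,-0.0194,-0.0195,-0.0194,-0.0195], gripper=[0,0,0,0,0,0,0,0])

```text
clock: 23.05
tool_pos: [0.596, -0.0337, 0.1992]
ee_rot: [0.693, -0.147, 0.691, 0.146]
contact_force: [-2.6, -1.6, 3.2]
gripper_width: 0.0084
```

```bash
python3 st.py
```

```text
t 23.05 tcp [ 0.596  -0.0337  0.1992] grasp [ 0.5965 -0.0338  0.0445] toolx [ 0.0031 -0.0008 -1.    ] h 293.91317005457654 q [ 0.5669  0.6705 -0.7328  1.8301  0.5795  0.8643 -0.0302] qd 0.6066281743049889
F [-2.5634 -1.6204  3.1671] M [0.3701 0.7627 0.4447] w 0.008383390945500014
ring est [0.5602 0.0479] ringbottom 0.017475382772979938
T about bolt (F at tcp) 0.1797560473818275
```

drive_tool(delta_pos=[[-0.025,-0.01,0],[-0.026,-0.009,0],[-0.013,-0.004,0],[-0.013,-0.003,0]], twist=[-0.0194,-0.0194,-0.0097,-0.0098], gripper=[0,0,0,0])

```text
clock: 23.38
tool_pos: [0.5807, -0.039, 0.1992]
ee_rot: [0.703, -0.084, 0.701, 0.083]
contact_force: [-2.0, -0.8, 3.9]
gripper_width: 0.0082
```

```bash
python3 st.py
```

```text
t 23.3833 tcp [ 0.5807 -0.039   0.1992] grasp [ 0.5812 -0.0392  0.0445] toolx [ 0.0035 -0.0014 -1.    ] h 283.50936541876354 q [ 0.5607  0.6348 -0.7004  1.8684  0.5441  0.8345 -0.1844] qd 0.3113272238129417
F [-1.9519 -0.8315  3.862 ] M [0.2032 0.7323 0.4123] w 0.008153309292492467
ring est [0.5604 0.0477] ringbottom 0.017535354766039176
T about bolt (F at tcp) 0.22758904722953963
```

drive_tool(delta_pos=[[-0.014,-0.003,0],[-0.014,-0.003,0]], twist=[-0.0097,-0.0097], gripper=[0,0])

```text
clock: 23.55
tool_pos: [0.5753, -0.0402, 0.1993]
ee_rot: [0.706, -0.062, 0.703, 0.061]
contact_force: [-1.7, -0.8, 3.9]
gripper_width: 0.008
```

```bash
python3 st.py|tail -1
```

```text
T about bolt (F at tcp) 0.21596508503466766
```

drive_tool(delta_pos=[[-0.015,-0.002,0],[-0.016,-0.002,0]], twist=[-0.0111,-0.0111], gripper=[0,0])

```text
clock: 23.72
tool_pos: [0.5691, -0.0411, 0.1992]
ee_rot: [0.707, -0.038, 0.705, 0.037]
contact_force: [-1.8, -0.9, 3.7]
gripper_width: 0.0081
```

```bash
python3 st.py
```

```text
t 23.7167 tcp [ 0.5691 -0.0411  0.1992] grasp [ 0.5697 -0.0413  0.0445] toolx [ 0.0039 -0.0014 -1.    ] h 276.0127383457887 q [ 0.5532  0.6088 -0.6773  1.8973  0.5183  0.8128 -0.2972] qd 0.36015055900298887
F [-1.8237 -0.8911  3.7278] M [0.3256 0.5214 0.3827] w 0.008138476332001402
ring est [0.5604 0.0476] ringbottom 0.017533101473413606
T about bolt (F at tcp) 0.21427617280637445
```

Still only drag at 96°. Continuing in 4° steps.

drive_tool(delta_pos=[[-0.015,-0.001,0],[-0.015,-0.001,0]], twist=[-0.0111,-0.0111], gripper=[0,0])

```text
clock: 23.88
tool_pos: [0.563, -0.0413, 0.1991]
ee_rot: [0.708, -0.013, 0.706, 0.012]
contact_force: [-3.0, -0.5, 3.7]
gripper_width: 0.008
```

```bash
python3 st.py|tail -1
```

```text
T about bolt (F at tcp) 0.1913409925211193
```

drive_tool(delta_pos=[[-0.016,0,0],[-0.016,0,0]], twist=[-0.0111,-0.0111], gripper=[0,0])

```text
clock: 24.05
tool_pos: [0.557, -0.0412, 0.1993]
ee_rot: [0.709, 0.011, 0.705, -0.012]
contact_force: [-1.1, -1.7, 3.8]
gripper_width: 0.0079
```

```bash
python3 st.py
```

```text
t 24.05 tcp [ 0.557  -0.0412  0.1993] grasp [ 0.5577 -0.0414  0.0446] toolx [ 0.0051 -0.0013 -1.    ] h 268.1061444092168 q [ 0.5409  0.5814 -0.6528  1.928   0.491   0.7899 -0.4191] qd 0.3610395864044768
F [-1.105  -1.6699  3.8294] M [0.2202 0.3158 0.5861] w 0.007945844898277753
ring est [0.5607 0.048 ] ringbottom 0.01760646334330773
T about bolt (F at tcp) 0.493548548033812
```

Torque rose to about 0.49 at h=88°. I'll hold to read it settled.

drive_tool(delta_pos=[[0,0,0],[0,0,0]], twist=[0,0], gripper=[0,0])

```text
clock: 24.22
tool_pos: [0.5569, -0.0413, 0.1991]
ee_rot: [0.709, 0.011, 0.706, -0.012]
contact_force: [-1.0, -2.3, 4.5]
gripper_width: 0.0079
```

```bash
python3 st.py
```

```text
t 24.2167 tcp [ 0.5569 -0.0413  0.1991] grasp [ 0.5576 -0.0414  0.0444] toolx [ 0.0043 -0.0011 -1.    ] h 268.15923472744885 q [ 0.5409  0.5819 -0.6527  1.9278  0.4908  0.7904 -0.4177] qd 0.007628460172309325
F [-1.0276 -2.3383  4.545 ] M [0.2606 0.2174 0.455 ] w 0.00788415071883965
ring est [0.5605 0.0479] ringbottom 0.017391225633290732
T about bolt (F at tcp) 0.3710629562136275
```

drive_tool(delta_pos=[[-0.008,0,0],[-0.008,0.001,0],[0,0,0]], twist=[-0.0056,-0.0056,0], gripper=[0,0,0])

```text
clock: 24.47
tool_pos: [0.5539, -0.0413, 0.1989]
ee_rot: [0.708, 0.024, 0.705, -0.025]
contact_force: [1.1, -1.6, 5.2]
gripper_width: 0.0077
```

```bash
python3 st.py|tail -4
```

```text
t 24.4667 tcp [ 0.5539 -0.0413  0.1989] grasp [ 0.5546 -0.0414  0.0442] toolx [ 0.0048 -0.0008 -1.    ] h 266.02075476072343 q [ 0.5372  0.5752 -0.6459  1.9356  0.4836  0.7839 -0.4506] qd 0.016421069193924866
F [ 1.1067 -1.5573  5.2423] M [ 0.1071 -0.0365  0.6409] w 0.007702105919935327
ring est [0.5608 0.0478] ringbottom 0.017227070895691112
T about bolt (F at tcp) 0.7472659023909523
```

drive_tool(delta_pos=[[0,0,0]], twist=[0], gripper=[0])

```text
clock: 24.55
tool_pos: [0.5539, -0.0412, 0.1989]
ee_rot: [0.708, 0.024, 0.705, -0.025]
contact_force: [0.8, -2.3, 5.5]
gripper_width: 0.0077
```

```bash
python3 st.py|tail -4
```

```text
t 24.55 tcp [ 0.5539 -0.0412  0.1989] grasp [ 0.5547 -0.0414  0.0442] toolx [ 0.0047 -0.0007 -1.    ] h 266.05053337165106 q [ 0.5372  0.5754 -0.646   1.9355  0.4837  0.7841 -0.4502] qd 0.0024831206201586433
F [ 0.7624 -2.3231  5.5133] M [ 0.1392 -0.044   0.5835] w 0.007716023313010347
ring est [0.5608 0.0478] ringbottom 0.017205409573540855
T about bolt (F at tcp) 0.6639901574099996
```

Torque 0.66–0.75 N m, slope matching the 8 N m/rad wind-up: on the seat and firm. A small 0.6° more to be in mid-window.

drive_tool(delta_pos=[[-0.005,0,0],[0,0,0],[0,0,0]], twist=[-0.0033,0,0], gripper=[0,0,0])

```text
clock: 24.8
tool_pos: [0.5531, -0.0412, 0.1989]
ee_rot: [0.708, 0.028, 0.705, -0.028]
contact_force: [0.3, -1.3, 4.8]
gripper_width: 0.0076
```

```bash
python3 st.py|tail -4; python3 arc.py 85.4 98 3
```

```text
t 24.8 tcp [ 0.5531 -0.0412  0.1989] grasp [ 0.5539 -0.0413  0.0443] toolx [ 0.0052 -0.0007 -1.    ] h 265.47330439490554 q [ 0.5363  0.5733 -0.6443  1.9377  0.4818  0.7821 -0.4591] qd 0.0033276989445705984
F [ 0.3195 -1.2895  4.8203] M [ 0.1005 -0.113   0.6955] w 0.0076272287862487
ring est [0.561  0.0478] ringbottom 0.01725115694146345
T about bolt (F at tcp) 0.7320653758573552
[[0.033, -0.001, 0], [0.032, 0.0, 0], [0.033, 0.004, 0]] [0.0233, 0.0234, 0.0233]
```

Firm at 0.73 N m (twist ≈0.09). I'll back off to mid-play, lift clear, and carry back to open bench.

drive_tool(delta_pos=[[0.028,-0.001,0],[0.028,0,0],[0.027,0.003,0],[0,0,0],[0,0,0]], twist=[0.02,0.02,0.019,0,0], gripper=[0,0,0,0,0])

```text
clock: 25.22
tool_pos: [0.5687, -0.0411, 0.1984]
ee_rot: [0.706, -0.036, 0.706, 0.036]
contact_force: [-1.0, -1.6, 7.5]
gripper_width: 0.0078
```

```bash
python3 st.py|tail -4
```

```text
t 25.2167 tcp [ 0.5687 -0.0411  0.1984] grasp [ 0.5688 -0.041   0.0437] toolx [ 0.0006  0.     -1.    ] h 275.885141016911 q [ 0.5535  0.6105 -0.6773  1.8973  0.5166  0.8144 -0.298 ] qd 0.007150868887022342
F [-1.0308 -1.5554  7.4866] M [0.2825 0.533  0.1901] w 0.007831627579928554
ring est [0.5596 0.0479] ringbottom 0.01667304918615339
T about bolt (F at tcp) 0.08565799454229082
```

Free of torque. Lift and carry away.

drive_tool(delta_pos=[[0,0,0.03],[0,0,0.05],[0,0,0.09],[0,0,0.09],[0,-0.1,0],[0,-0.18,0],[0,-0.18,0],[0,-0.18,0]], twist=[0,0,0,0,0,0,0,0], gripper=[0,0,0,0,0,0,0,0])

```text
clock: 25.88
tool_pos: [0.5669, -0.1692, 0.2492]
ee_rot: [0.705, -0.038, 0.707, 0.038]
contact_force: [0.2, -0.4, -4.2]
gripper_width: 0.008
```

drive_tool(delta_pos=[[-0.04,-0.16,0],[0,0,0],[0,0,-0.1],[0,0,-0.1],[0,0,-0.08],[0,0,0],[0,0,0]], twist=[0,0,0,0,0,0,0], gripper=[0,0,0,0,0,0,0])

```text
clock: 26.47
tool_pos: [0.5586, -0.1998, 0.1919]
ee_rot: [0.705, -0.037, 0.708, 0.038]
contact_force: [0.0, 0.6, -5.0]
gripper_width: 0.0082
```

```bash
python3 st.py|tail -4
```

```text
t 26.4667 tcp [ 0.5586 -0.1998  0.1919] grasp [ 0.5579 -0.1996  0.0372] toolx [-0.0045  0.0017 -1.    ] h 276.077551427531 q [ 0.7877  0.6467 -0.6422  1.8408  0.5102  0.8302 -0.0073] qd 0.04030045920157069
F [ 0.0271  0.6458 -5.0419] M [-0.0406 -0.0361 -0.0242] w 0.008196257004376024
ring est [ 0.5485 -0.1107] ringbottom 0.010238032880229866
T about bolt (F at tcp) -0.01818092120370603
```

drive_tool(delta_pos=[[0,0,-0.02],[0,0,-0.015],[0,0,0],[0,0,0]], twist=[0,0,0,0], gripper=[0,0,0,0])

```text
clock: 26.8
tool_pos: [0.5602, -0.2005, 0.1872]
ee_rot: [0.706, -0.038, 0.706, 0.037]
contact_force: [-0.1, 0.3, -5.1]
gripper_width: 0.0079
```

```bash
python3 st.py|tail -4
```

```text
t 26.8 tcp [ 0.5602 -0.2005  0.1872] grasp [ 0.5604 -0.2005  0.0325] toolx [ 0.0007 -0.0004 -1.    ] h 276.0546049177229 q [ 0.7829  0.6545 -0.6365  1.8395  0.5187  0.8188 -0.0133] qd 0.002837630719623861
F [-0.1256  0.289  -5.0819] M [-0.0437  0.024   0.0261] w 0.007913490957209706
ring est [ 0.5509 -0.1116] ringbottom 0.005526843280163309
T about bolt (F at tcp) -0.004770868692503139
```

drive_tool(delta_pos=[[0,0,-0.012],[0,0,-0.008],[0,0,0],[0,0,0]], twist=[0,0,0,0], gripper=[0,0,0,0])

```text
clock: 27.13
tool_pos: [0.5608, -0.2005, 0.1847]
ee_rot: [0.707, -0.038, 0.706, 0.037]
contact_force: [-3.7, -0.1, 7.1]
gripper_width: 0.0081
```

drive_tool(delta_pos=[[0,0,0],[0,0,0],[0,0,0],[0,0,0]], twist=[0,0,0,0], gripper=[0.4,0.4,0.4,0.4])

```text
clock: 27.47
tool_pos: [0.5603, -0.2006, 0.1829]
ee_rot: [0.706, -0.037, 0.706, 0.037]
contact_force: [0.1, 0.3, -0.3]
gripper_width: 0.0343
```

drive_tool(delta_pos=[[0,0,0.05],[0,0,0.1],[0,0,0.15],[0,0,0.15],[-0.1,-0.1,0.15],[-0.15,-0.1,0.05],[0,0,0],[0,0,0]], twist=[0,0,0,0,0,0,0,0], gripper=[0.5,0.5,0.5,0.5,0.5,0.5,0.5,0.5])

```text
clock: 28.13
tool_pos: [0.5085, -0.2432, 0.314]
ee_rot: [0.706, -0.036, 0.706, 0.034]
contact_force: [0.7, 0.5, 0.2]
gripper_width: 0.043
```

```bash
python3 st.py|tail -4; python3 - <<'E'
from h import *
w=get_image("wrist");t=get_image("top");s=get_image("scene")
for n,i in(("wf",w),("tf",t),("sf",s)): cv2.imwrite(f"pics/{n}.png",i[:,:,::-1])
a=cv2.resize(w[:,:,::-1],(400,300));b=cv2.resize(t[:,:,::-1],(400,300));c=s[120:300,90:330,::-1]
cv2.imwrite("pics/fin.png",np.vstack([np.hstack([a,b]),np.hstack([cv2.resize(c,(400,300)),cv2.resize(s[:,:,::-1],(400,300))])]))
d=cv2.absdiff(cv2.imread("pics/s0.png"),cv2.imread("pics/sf.png")).max(2)
E
```

```text
t 28.1333 tcp [ 0.5085 -0.2432  0.314 ] grasp [ 0.5085 -0.2437  0.1593] toolx [ 0.0005 -0.0031 -1.    ] h 275.73124825366784 q [ 0.9942  0.4255 -0.7463  1.859   0.3456  0.9884  0.1992] qd 0.04595225123155758
F [0.6641 0.476  0.1575] M [ 0.0275 -0.0232 -0.022 ] w 0.04299374026228719
ring est [ 0.4996 -0.1548] ringbottom 0.13232668489063212
T about bolt (F at tcp) 0.14612426724128857
```

View pics/fin.png

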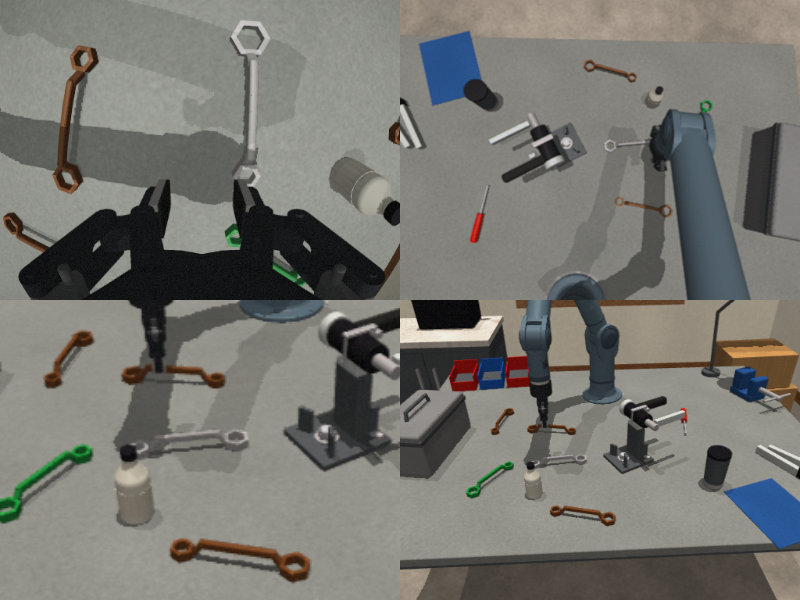

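The final picture shows the steel spanner lying flat between the oil bottle and the stand, with its big ring well off the foot plate. The bystanders are where they were and the gripper is clear. Handing in.

```bash
python3 -c "
from rig import close_job
print(close_job())"
```

```text
the job is handed in; nothing more can be done
None
```

I tightened the bolt in two swings with the larger ring, laid the spanner flat on the bench clear of the stand, and handed the job in at about 28 s.

- **Tightness:** the torque stayed at the drag (about 0.2 N m) until the handle was near 91°, then climbed in step with the 8 N m/rad wind-up. I stopped at about 0.73 N m, a twist of about 0.09 against the 0.06 to 0.14 window. The total turn came to about 1.85 rad, which implies a start near 0.55 and fits the stated range. The torque reading is noisy by about ±0.1 N m, and nothing gives the twist directly.
- **What went wrong:** when refitting for the second swing, the ring first landed on top of the hex, because I trusted the commanded pose over the measured one. The spanner tipped about 7° in the grip. I laid it on clear bench, regripped it flat and re-centred. It caught on the hex top again, under about 11 N in all, before dropping on. It then seated at the same height as the first fit.
- **Forces and cheeks:** I saw no wrist reading above about 8 N, and the swings stayed within about 44° of the middle, short of the 48° limit at the cheeks.
- **Last check:** the final picture shows the spanner flat and the other things where they were. The gripper was clear of everything. I judged this by eye from the pictures and did not measure the bystanders' positions again.

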